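# Bolt down the fixture stop with a T-bolt

### The arm

A 6-joint arm with a two-finger parallel gripper is mounted at the origin on the work surface. World frame = base frame: x ahead of the robot, y to its left, z up, the work surface at z = 0. Lengths are in m, angles in degrees, forces in N, time in s.
With the tool pointing down it reaches from about 0.3 to 0.75 m from the base axis. Payload 8.5 kg.
Tool frame: the origin (TCP) lies at the very end of the fingers, on their centre line; the grasp point (between the pads) lies 19 mm behind it (hold_point_z is the distance from the TCP to the grasp point, in m); z points along the fingers, y is the direction in which the jaws open and shut (so a half turn about z gives the same grasp; the last joint's range is limited). The gripper opens to 85 mm and grips with 20 to 120 N. Pads are 22 mm wide; open, the fingers measure 114 mm over their backs; the gripper's body (76 mm by 85 mm) begins 54 mm behind the grasp point. The pads swing forward as they close: fully open they stand 13 mm farther back than shut.
Start: joints at [57.68, 21.807, 74.336, -0, 83.858, -12.336], TCP at [0.188, 0.517, 0.231] pointing down, gripper open.
Joint ranges: [-178.18, 178.18], [-50.72, 133.34], [12.68, 142.11], [-81.47, 261.47], [9.98, 163.14], [-165.26, 165.26]. Speed limits (degrees/s): [136.94, 136.94, 180, 180, 180, 180].

### API

Orientations are given as a 3x3 rotation matrix whose columns are the frame's x, y, z axes.
In Python, from rig import observe, get_image, close_job, hold_point_z gives the robot as it stands. The module is installed in compiled form; this text tells all that it offers.
- The arm moves only by the tool jog_arm, never from a script. Its arguments are lists of equal length, an entry for each row: "travel": the shift along the world's x, y, z in m, a list of three; "dr": the turn, a rotation vector about the world's x, y, z in rad, a list of three. In form: {"travel": [[x, y, z], ...], "dr": [[rx, ry, rz], ...]}. A call has 1 to 20 rows; each row shifts and turns the commanded pose from where the row before left it; what a row does not reach is not made up. A row lasts 1/12 s, in which the tool goes at most 41.7 mm and 7.16 degrees, less where a joint would pass 70% of its speed; a pose out of reach is approached as far as the arm can. A call with a gripper value outside its range is refused whole. "jaw" is the finger opening in m, from 0 to 0.0854, set as the call begins (left out, the last holds). The fingers move at their own pace and stop on an object; "newtons" is the grip in N (left out, the last holds). Time passes only in rows, so rows that do not move let the fingers close. It gives the time, the measured TCP pose, the force and the opening at its end, in the units of the state.
- observe(): the state, without advancing time (a new reading comes with each control period).
- get_image(name): name is "scene" or "top"; returns a dict with "color" (384x512x3 uint8, red, green, blue), "fovy" (degrees; the focal length in pixels is half the picture's height over the tangent of half this angle, whatever the lens; pixels are square), "cx", "cy" (the principal point, pixels), "R" (3x3) and "t" (3): a world point X has camera coordinates R X + t. Camera axes: x right, y down, z forward; pixel columns grow to the right and rows downward; lengths in m; the calibration is good to about 2 mm. A picture is of the moment at which its call begins. There is no depth.
- close_job(): hands the job in, once; it reports no verdict.
The state is a dict: "time_s": time; "q": joint angles; "qvel": joint speeds; "joint_efforts": joint torques, N m; "position": TCP position; "tool_rot": TCP orientation; "ft_force": force on the tool from outside, world axes, zero at the start; "wrist_torque": the same for the moment, N m; "grip_width": finger opening in m.
Only numpy, scipy, OpenCV 4.12 (cv2) and the standard library are available. Lean on these libraries where they do the work, as an engineer would, in place of code of your own. Each camera call takes 0.05 s, during which the arm holds its last target.

### The job

Take the T-bolt with the wing nut out of the wooden rack, lower its head into the slot of the aluminium base plate in front of the angle stop's open fork, and slide it along until the stem is fully home in the fork, without shifting the stop. Give the bolt a quarter turn clockwise so that the head sits square across the slot under its lips, then tighten the wing nut clockwise until it clamps the stop snugly (about 20 N of clamping, never more than 45 N), and let go. Leave the ball-knob bolt, the tape roll and the carton where they are.

Things in the scene. Friction and masses are not known exactly. Their poses are not given: they have to be found in the camera images.
- tbolt: Steel T-bolt standing upright in a rack pocket, head lengthwise in it, wing nut on top; 0.27 kg in all. Origin: centre of the head's underside, z up the stem. Head 32 (its x) x 14 (y) x 8 mm high, two opposite corners cut back; stem 10 mm thick. Turned by its nut it comes along until the head is caught by the slot's walls; then the nut turns alone.
- wingnut: The wing nut: a flat steel bar 46 mm long (its x), 12 mm thick (y), 22 mm high, over a 12 mm neck. Origin on the bolt's axis, 57.5 mm below the bar's middle. At the start its x lies within 0.3 rad of the bolt's x. Clockwise from above it moves 2.5 mm per rad down the bolt (coarse thread); it stays where it is left.
- bar (a point): Middle of the wing nut's bar, where to grip it; the bar reaches 11 mm above and below. Turned slowly, the nut runs free at about 0.08 N m for some 0.7 to 2.2 rad; then the head is drawn up to the lips, the washer presses the stop, and torque and clamping force rise together, 30 to 40 N per rad: 10 N at about 0.13 N m, 20 N at 0.18, 35 N at 0.30.
- washer_face (a point): Centre of the underside of the sprung washer (30 mm across, 3 mm thick) under the nut, 26.5 mm below the bar's middle. At the start it is 30 to 31 mm above the bolt's origin. With the head on the channel's floor it passes clear above the stop's foot.
- plate: Fixed aluminium base plate 240 (x) x 120 (y) x 30 mm high with one T-slot along its x through the middle, open at both ends. Origin at the centre of its underside.
- slot (a point): Centre of the slot mouth at the plate's top. Mouth 16.5 mm wide between lips 8 mm thick (22 to 30 mm above the table); under them a channel 33 mm wide, 10 mm high, floor 12 mm above the table. The bolt's head passes the mouth only lengthwise; turned clockwise it catches the channel's walls about 0.13 rad past square, the other way it jams halfway.
- stop: Loose steel angle stop, 1.3 kg, on the plate astride the slot, x within 0.03 rad of the plate's. Origin: underside, on the slot's line. Foot 60 mm wide, x = -62 to +36 mm, 10 to 12 mm thick (differs each time) with its light packing plate; a 13 mm fork in its middle from x = +12 to +36 mm, open to +x. Upright at x = -62 to -42 mm, 62 mm high. A push above 6 N may shift it.
- notch (a point): Centre of the stem when fully home in the stop's fork, 40 mm above the table, near the top of the foot; the open side of the fork lies 19 mm further along the stop's +x.
- rack: Fixed wooden bolt rack, 70 (x) x 160 (y) x 22 mm high, origin at the centre of its underside; two pockets 35 x 17 mm, 5 mm deep (floor 17 mm above the table), lengthwise along its x, at y = +40 and -40 mm.
- spare: Bystander: a T-bolt with a black ball knob (32 mm) instead of a wing nut, in the rack's other pocket. Leave alone. Origin at its foot.
- tape: Bystander: grey roll 90 mm across, 22 mm high, lying flat.
- carton: Bystander: cardboard carton 110 x 150 x 80 mm.
Things that resemble listed ones, but are neither listed nor needed, are in the scene too. Of the things that look like the stop, the middle-sized one is meant.

How it is judged:
By the outcome, as a careful person would: the job done as asked, in the order asked, and still so for the second after the job is handed in, with the robot touching nothing.
It also fails if it takes over 72 s, if anything falls off the work surface, if the arm or the gripper's body presses on something with over 40 N, if the wrist force passes 120 N, or if a joint passes its speed limit or range.

## Working session

There is one attempt and no reset: what is moved stays moved. The work goes in short steps, Python scripts to look and compute and a tool call to move; the robot and the scene stay as the last step left them, time stands still between calls to the robot, and variables do not carry over. Pictures are saved under pics/ and viewed, and the job is handed in when it is done.

Besides the shell and the picture viewer there is one more tool, called after "Emit:" by a JSON object that holds its "op" and its "data". jog_arm: Moves the arm, as the interface text tells. Its arguments: {"type":"object","properties":{"travel":{"type":"array"},"dr":{"type":"array"},"jaw":{"type":"number"},"newtons":{"type":"number"}},"required":["travel","dr"]}

```bash
mkdir -p pics; ls; python3 - <<'E'
from rig import observe,get_image,hold_point_z
import cv2,numpy as np
print(hold_point_z)
for n in ("scene","top"):
    d=get_image(n); cv2.imwrite(f"pics/{n}0.png",d["color"][:,:,::-1])
    np.savez(f"{n}0.npz",**d)
    print(n,d["fovy"],d["cx"],d["cy"],np.round(d["R"],4).tolist(),np.round(d["t"],4).tolist())
s=observe();print({k:np.round(v,3).tolist() for k,v in s.items()})
E
```

```text
pics
0.0187
scene 56.696787402675845 259.10547338528227 189.12596499058682 [[-0.2916, 0.9564, -0.0146], [0.6411, 0.1841, -0.7451], [-0.7099, -0.2266, -0.6668]] [0.0751, -0.2605, 1.1952]
top 46.314514275665815 258.2512818007761 194.95531572028082 [[-0.0048, -1.0, -0.0015], [-0.9848, 0.005, -0.1739], [0.1739, 0.0006, -0.9848]] [0.0575, 0.5183, 1.2639]
{'time_s': 0.1, 'q': [57.679, 21.838, 74.379, -0.001, 83.858, -12.337], 'qvel': [0.023, -0.029, -0.262, 0.006, -0.01, -0.095], 'joint_efforts': [0.004, -44.922, -23.166, -0.0, 0.004, 0.0], 'position': [0.188, 0.517, 0.231], 'tool_rot': [[-0.94, 0.342, -0.001], [0.342, 0.94, -0.001], [0.0, -0.001, -1.0]], 'ft_force': [-0.602, 1.085, -0.316], 'wrist_torque': [-0.019, -0.026, 0.045], 'grip_width': 0.086}
```

View pics/scene0.png

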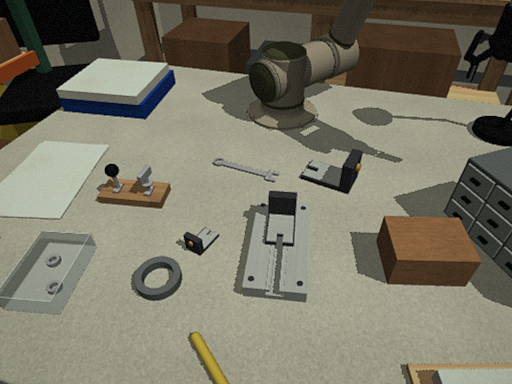

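View pics/top0.png

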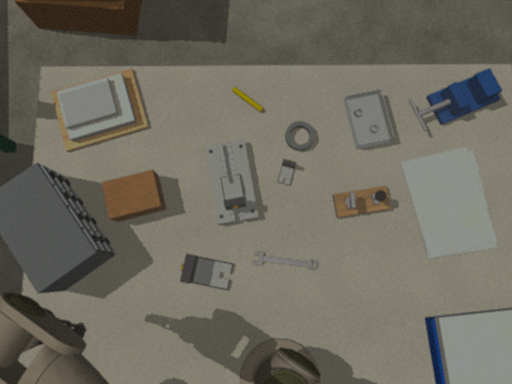

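The scene picture shows the rack at about (134,190), with the ball knob at (112,170) and the wing nut at (146,178). The plate with a stop on it is at (280,245). Three things look like the stop: a small one at (200,240), one on the plate at (282,215), and a large one at (335,172). The one on the plate is the middle-sized one, and it sits astride the slot as described. I'll check with enlarged crops.

```bash
python3 - <<'E'
import cv2,numpy as np
s=cv2.imread("pics/scene0.png");t=cv2.imread("pics/top0.png")
def crop(im,x0,y0,w,h,k): return cv2.resize(im[y0:y0+h,x0:x0+w],None,fx=k,fy=k,interpolation=cv2.INTER_CUBIC)
cv2.imwrite("pics/c1.png",crop(s,230,170,100,130,5)[:600])
cv2.imwrite("pics/c2.png",crop(s,90,150,90,65,8))
cv2.imwrite("pics/c3.png",crop(t,190,130,80,100,6))
cv2.imwrite("pics/c4.png",crop(t,325,175,75,50,10))
E
```

```text
(no output)
```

View pics/c1.png

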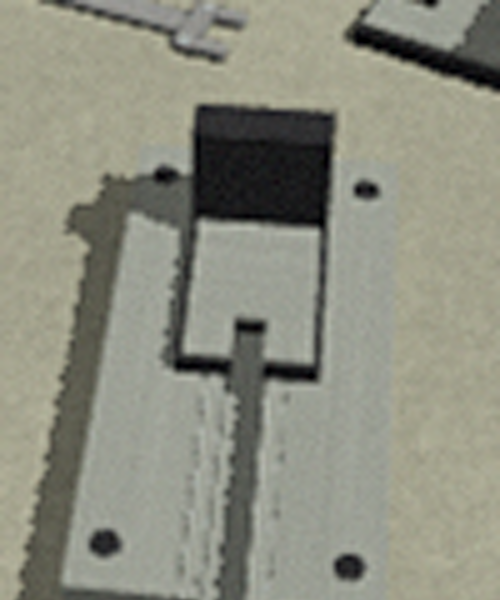

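View pics/c2.png

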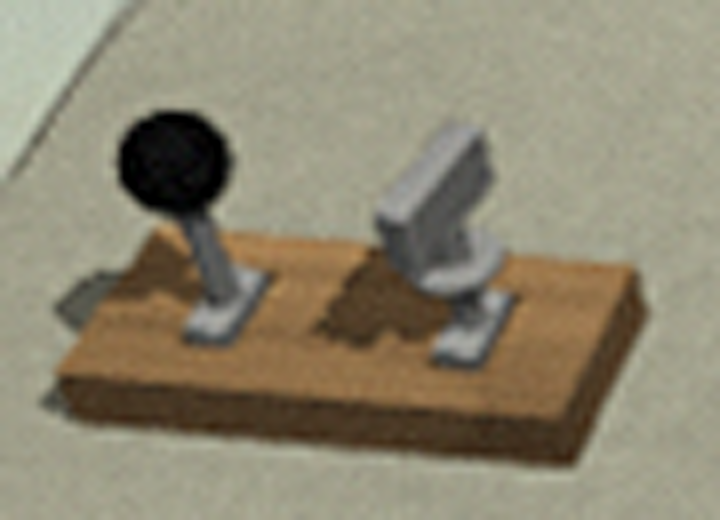

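View pics/c3.png

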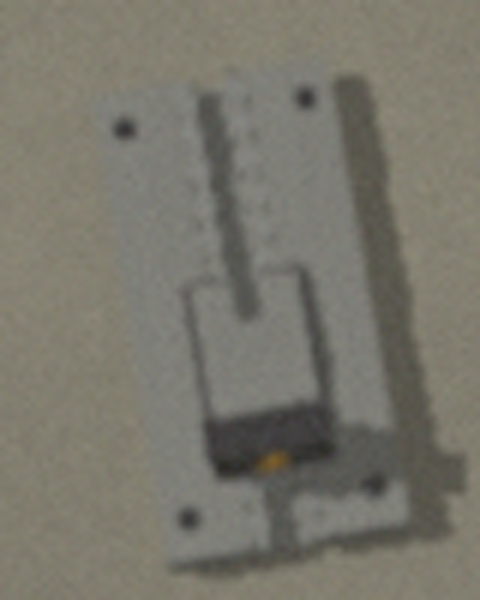

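View pics/c4.png

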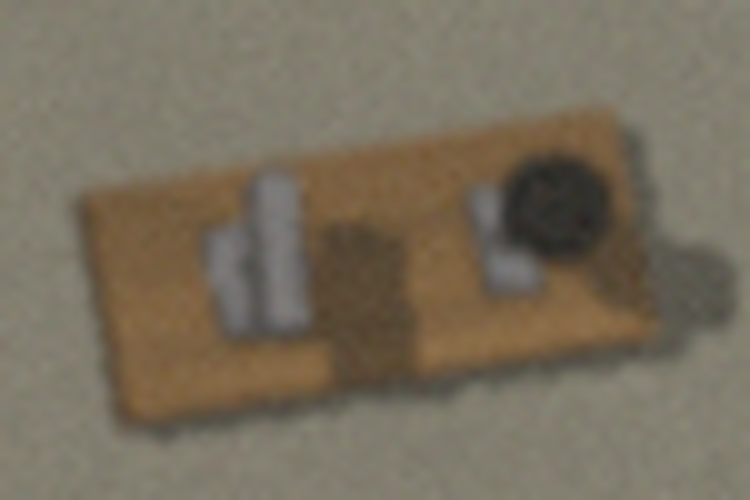

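```bash
cat > h.py <<'E'
import cv2,numpy as np
from scipy.optimize import least_squares
def load(n): return dict(np.load(n+".npz"))
def proj(d,X):
    X=np.atleast_2d(X); c=X@d["R"].T+d["t"]; f=192/np.tan(np.radians(d["fovy"])/2)
    return np.c_[f*c[:,0]/c[:,2]+d["cx"],f*c[:,1]/c[:,2]+d["cy"]]
def unproj(d,uv,z):
    f=192/np.tan(np.radians(d["fovy"])/2)
    r=d["R"].T@np.array([(uv[0]-d["cx"])/f,(uv[1]-d["cy"])/f,1]); C=-d["R"].T@d["t"]
    return C+r*(z-C[2])/r[2]
def crop(im,x0,y0,w,h,k): return cv2.resize(im[y0:y0+h,x0:x0+w],None,fx=k,fy=k,interpolation=cv2.INTER_CUBIC)
def un(p,x0,y0,k): return ((p[0]+.5)/k-.5+x0,(p[1]+.5)/k-.5+y0)
def T(p,P):
    x,y,a=p;P=np.atleast_2d(P);c,s=np.cos(a),np.sin(a)
    return np.c_[x+c*P[:,0]-s*P[:,1],y+s*P[:,0]+c*P[:,1],P[:,2]]
def fit(obs,p0):
    # obs: (d,local pt,uv)
    f=lambda p:np.concatenate([proj(d,T(p,P))[0]-np.array(uv) for d,P,uv in obs])
    r=least_squares(f,p0,loss="soft_l1"); return r.x,f(r.x).reshape(-1,2)
def overlay(d,im,box,segs,name):
    x0,y0,w,h,k=box; c=crop(im,x0,y0,w,h,k)
    for A,B,col in segs:
        a,b=proj(d,A)[0],proj(d,B)[0]
        q=lambda u:tuple(int(v) for v in ((u-[x0,y0]+.5)*k-.5))
        cv2.line(c,q(a),q(b),col,1)
    cv2.imwrite(name,c)
def boxsegs(p,x0,x1,y0,y1,z0,z1,col):
    c=lambda x,y,z:T(p,[x,y,z])[0]; s=[]
    for z in (z0,z1):
        q=[c(x0,y0,z),c(x1,y0,z),c(x1,y1,z),c(x0,y1,z)]
        s+=[(q[i],q[(i+1)%4],col) for i in range(4)]
    s+=[(c(x,y,z0),c(x,y,z1),col) for x in(x0,x1) for y in(y0,y1)]
    return s
E
cat > f1.py <<'E'
from h import *
S=load("scene0");Tp=load("top0")
a=lambda p:un(p,190,130,6); b=lambda p:un(p,230,170,5); c=lambda p:un(p,325,175,10); e=lambda p:un(p,90,150,8)
# plate: +x direction away from robot (stop fork opens to +x); guess
obs=[(Tp,[.12,.06,.03],a((100,97))),(Tp,[.12,-.06,.03],a((332,70))),(Tp,[-.12,-.06,.03],a((410,520))),(Tp,[-.12,.06,.03],a((168,562))),
(S,[-.12,-.06,.03],b((145,150))),(S,[-.12,.06,.03],b((398,165))),(S,[.12,-.06,.03],b((65,585)))]
p,r=fit(obs,[.5,.1,0]);print("plate",p,"\n",r.round(1))
rk=[(S,[.035,.08,.022],e((570,415))),(S,[.035,-.08,.022],e((65,378))),(S,[-.035,-.08,.022],e((155,230))),(S,[-.035,.08,.022],e((638,265))),
(Tp,[.035,.08,.022],c((88,195))),(Tp,[.035,-.08,.022],c((615,110))),(Tp,[-.035,-.08,.022],c((655,335))),(Tp,[-.035,.08,.022],c((130,418)))]
pr,r=fit(rk,[.5,-.2,0]);print("rack",pr,"\n",r.round(1))
# stop upright top & foot
st=[(S,[-.042,-.03,.092],b((195,140))),(S,[-.042,.03,.092],b((333,143))),(S,[-.062,-.03,.092],b((200,105))),(S,[-.062,.03,.092],b((335,112))),
(S,[.036,-.03,.041],b((177,360))),(S,[.036,.03,.041],b((320,368))),
(Tp,[.036,.03,.041],a((184,287))),(Tp,[.036,-.03,.041],a((302,265)))]
ps,r=fit(st,[.5,.1,0]);print("stop",ps,"\n",r.round(1))
np.savez("fit1.npz",p=p,pr=pr,ps=ps)
G=(0,255,0);Rd=(0,0,255)
segs=boxsegs(p,-.12,.12,-.06,.06,0,.03,G)+boxsegs(p,-.12,.12,-.00825,.00825,.03,.03,G)+boxsegs(ps,-.062,.036,-.03,.03,.03,.041,Rd)+boxsegs(ps,-.062,-.042,-.03,.03,.03,.092,Rd)+boxsegs(ps,.012,.036,-.0065,.0065,.041,.041,Rd)
overlay(S,cv2.imread("pics/scene0.png"),(230,180,100,120,5),segs,"pics/o1.png")
overlay(Tp,cv2.imread("pics/top0.png"),(190,130,80,100,6),segs,"pics/o2.png")
segs=boxsegs(pr,-.035,.035,-.08,.08,0,.022,G)
for y in(.04,-.04): segs+=boxsegs(pr,-.0175,.0175,y-.0085,y+.0085,.022,.022,Rd)
overlay(S,cv2.imread("pics/scene0.png"),(90,150,90,65,8),segs,"pics/o3.png")
overlay(Tp,cv2.imread("pics/top0.png"),(325,175,75,50,10),segs,"pics/o4.png")
E
python3 f1.py
```

```text
plate [0.56571641 0.13720276 0.16837167] 
 [[-1.9 -0.4]
 [-1.3 -2.6]
 [-0.6  0.2]
 [-0.8  0.2]
 [-0.9 -1.5]
 [-0.2 -0.6]
 [-1.7 -0.4]]
rack [ 0.50325789 -0.2495463   0.16483072] 
 [[-1.  -0.1]
 [-1.3 -0.7]
 [ 0.2 -0.7]
 [-0.2 -0.4]
 [-1.1 -0.1]
 [-1.1 -0.5]
 [ 0.  -0.1]
 [-0.6  0.7]]
stop [0.545313   0.13487253 0.18027482] 
 [[-0.6 -1.1]
 [ 0.4  0.2]
 [-0.7 -0.5]
 [ 0.3  0. ]
 [-0.7 -0.9]
 [ 0.1 -0.1]
 [-1.4 -1. ]
 [-1.  -1. ]]
```

View pics/o1.png

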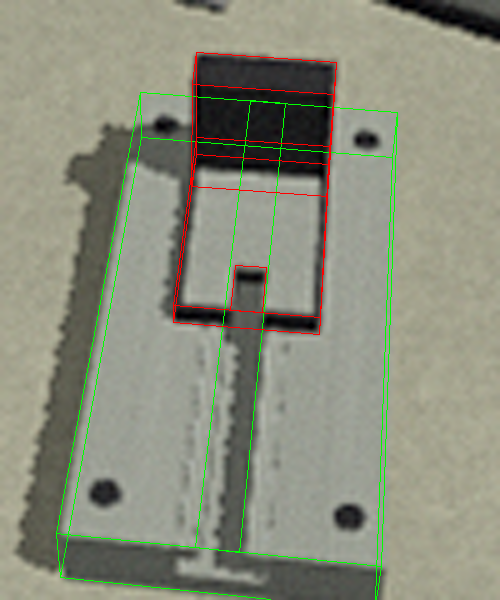

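View pics/o2.png

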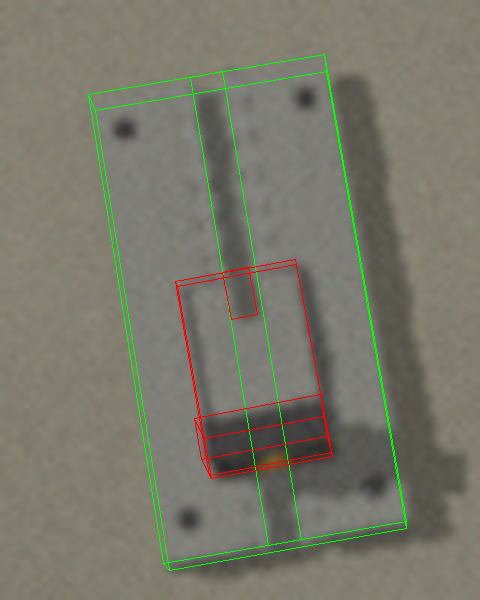

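View pics/o3.png

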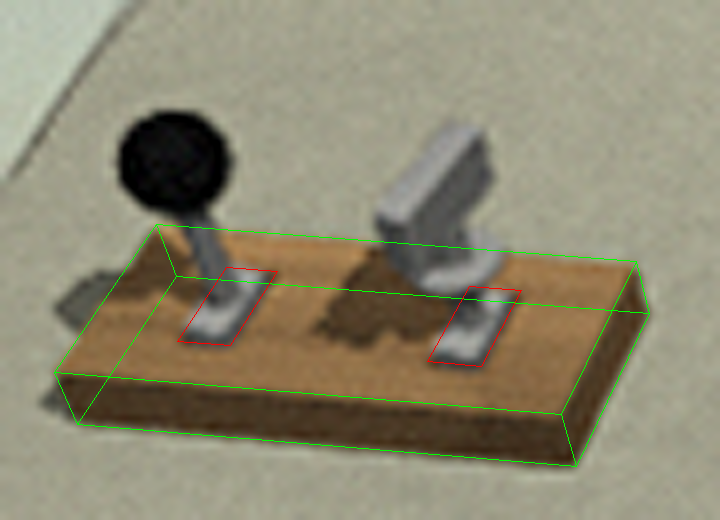

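View pics/o4.png

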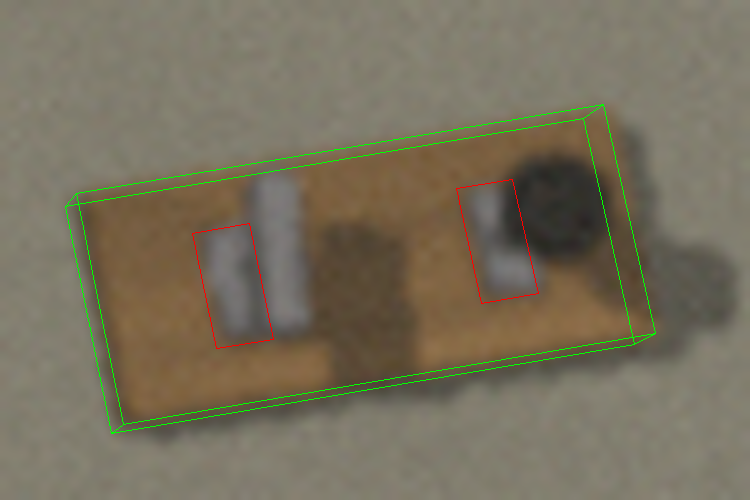

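```bash
cat > f2.py <<'E'
from h import *
from f1 import S,Tp,obs,rk,st,c,e
for nm,o,p0 in(("plate",obs,[.5,.1,0]),("rack",rk,[.5,-.2,0]),("stop",st,[.5,.1,0])):
    for cn,dd in(("S",S),("T",Tp)):
        oo=[q for q in o if q[0] is dd]
        p,r=fit(oo,p0);print(nm,cn,p.round(4),np.abs(r).mean(0).round(2),r.std(0).round(2))
zt=.085
P=lambda x,y:[x,y,zt]
b=[(S,P(.023,-.006),e((376,213))),(S,P(.023,.006),e((406,223))),(S,P(-.023,-.006),e((452,118))),(S,P(-.023,.006),e((486,128))),
(Tp,P(.023,.006),c((250,172))),(Tp,P(.023,-.006),c((298,172))),(Tp,P(-.023,.006),c((272,330))),(Tp,P(-.023,-.006),c((312,328)))]
for o in (b,b[:4],b[4:]):
    p,r=fit(o,[.5,-.2,0]);print("bar",p.round(4));print(r.round(1).tolist())
E
python3 f2.py | grep -v "^ "
```

```text
plate [0.56571641 0.13720276 0.16837167] 
rack [ 0.50325789 -0.2495463   0.16483072] 
stop [0.545313   0.13487253 0.18027482] 
plate S [0.5666 0.1398 0.1756] [0.32 0.61] [0.36 0.65]
plate T [0.5645 0.1339 0.1583] [0.23 0.94] [0.27 1.13]
rack S [ 0.5043 -0.2472  0.1799] [0.39 0.13] [0.48 0.17]
rack T [ 0.5032 -0.2517  0.1513] [0.31 0.32] [0.38 0.34]
stop S [0.5462 0.1357 0.1923] [0.5  0.31] [0.53 0.38]
stop T [0.5424 0.1311 0.1836] [0.18 0.03] [0.18 0.03]
bar [ 0.497  -0.2102  0.0384]
[[-0.9, -0.1], [0.1, -0.6], [-0.7, -0.2], [-0.4, -0.7], [-0.1, -0.1], [-0.7, -0.3], [-1.0, 0.2], [-0.7, 0.2]]
bar [ 0.498  -0.2083  0.019 ]
[[-0.6, 0.2], [0.3, -0.2], [-0.0, 0.2], [0.2, -0.3]]
bar [ 0.497  -0.2119  0.0671]
[[0.3, -0.0], [-0.3, -0.3], [-0.1, 0.2], [0.1, 0.1]]
```

Emit:
{"op": "jog_arm", "data": {"travel": [[0.0155, -0.0363, -0.003], [0.0155, -0.0363, -0.003], [0.0155, -0.0363, -0.003], [0.0155, -0.0363, -0.003], [0.0155, -0.0363, -0.003], [0.0155, -0.0363, -0.003], [0.0155, -0.0363, -0.003], [0.0155, -0.0363, -0.003], [0.0155, -0.0363, -0.003], [0.0155, -0.0363, -0.003], [0.0155, -0.0363, -0.003], [0.0155, -0.0363, -0.003], [0.0155, -0.0363, -0.003], [0.0155, -0.0363, -0.003], [0.0155, -0.0363, -0.003], [0.0155, -0.0363, -0.003], [0.0155, -0.0363, -0.003], [0.0155, -0.0363, -0.003], [0.0155, -0.0363, -0.003], [0.0145, -0.0363, -0.003]], "dr": [[0, 0, 0.02], [0, 0, 0.02], [0, 0, 0.02], [0, 0, 0.02], [0, 0, 0.02], [0, 0, 0.02], [0, 0, 0.02], [0, 0, 0.02], [0, 0, 0.02], [0, 0, 0.02], [0, 0, 0.02], [0, 0, 0.02], [0, 0, 0.02], [0, 0, 0.02], [0, 0, 0.02], [0, 0, 0.02], [0, 0, 0.02], [0, 0, 0.02], [0, 0, 0.02], [0, 0, 0.02]], "jaw": 0.04}}

```text
time_s: 1.77
position: [0.4973, -0.2111, 0.1708]
tool_rot: [[-0.999, -0.052, -0.0], [-0.052, 0.999, 0.0], [0.0, 0.0, -1.0]]
ft_force: [0.0, 1.0, 1.0]
grip_width: 0.0399
```

Emit:
{"op": "jog_arm", "data": {"travel": [[0, 0, -0.02], [0, 0, -0.02], [0, 0, 0]], "dr": [[0, 0, 0], [0, 0, 0], [0, 0, 0]]}}

```text
time_s: 2.02
position: [0.4954, -0.2087, 0.1276]
tool_rot: [[-0.999, -0.05, -0.006], [-0.05, 0.999, 0.004], [0.006, 0.005, -1.0]]
ft_force: [-0.8, 0.3, -0.1]
grip_width: 0.0398
```

```bash
cat > snap.py <<'E'
import sys
from rig import observe,get_image
import cv2,numpy as np
def snap(n):
    for c in ("scene","top"):
        d=get_image(c); cv2.imwrite(f"pics/{c}{n}.png",d["color"][:,:,::-1]); np.savez(f"{c}{n}.npz",**d)
    s=observe(); np.savez(f"st{n}.npz",**s)
    print({k:np.round(v,4).tolist() for k,v in s.items() if k in("time_s","position","tool_rot","q","ft_force","wrist_torque","grip_width")})
snap(sys.argv[1])
E
python3 snap.py 1; python3 - <<'E'
from h import *
for n,b in(("scene",(80,110,110,110,6)),("top",(310,130,100,100,6))):
    cv2.imwrite(f"pics/{n}1c.png",crop(cv2.imread(f"pics/{n}1.png"),*b))
E
```

```text
{'time_s': 2.1167, 'q': [-35.4033, 26.1734, 85.126, -0.0005, 68.7903, -128.3393], 'position': [0.4968, -0.2089, 0.1312], 'tool_rot': [[-0.9987, -0.0512, -0.0013], [-0.0512, 0.9987, 0.0009], [0.0012, 0.001, -1.0]], 'ft_force': [0.5465, -0.8062, 0.1527], 'wrist_torque': [-0.0801, -0.0122, -0.0474], 'grip_width': 0.0395}
```

View pics/scene1c.png

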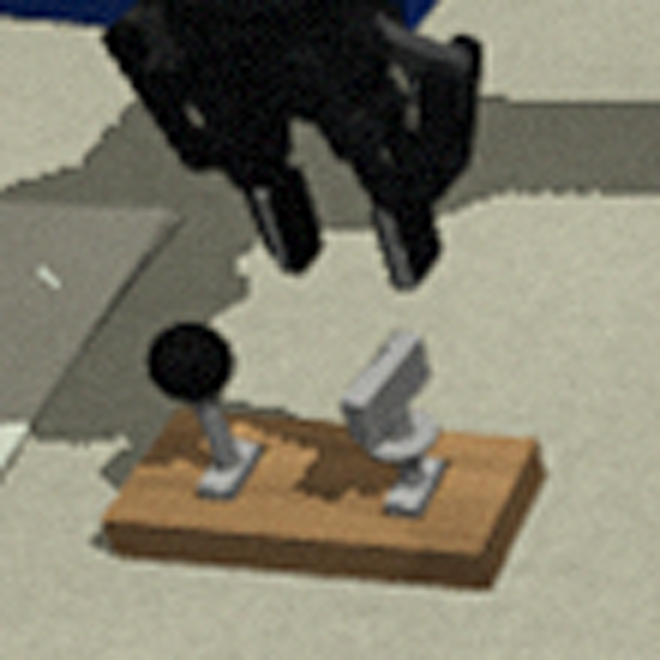

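View pics/top1c.png

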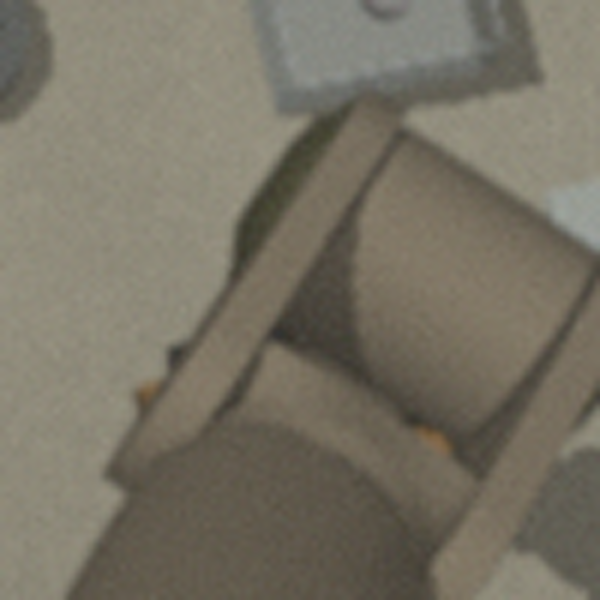

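```bash
python3 - <<'E'
from h import *
d=load("scene1");s=load("st1");R=s["tool_rot"];p=s["position"];im=cv2.imread("pics/scene1.png")
segs=[]
w=s["grip_width"]/2
for sg in(1,-1):
  for z0 in(0,-.037):
    q=[p+R@[x,sg*y,z0] for x,y in((-.011,w),(.011,w),(.011,w+.008),(-.011,w+.008))]
    segs+=[(q[i],q[(i+1)%4],(0,255,0)) for i in range(4)]
  for x in(-.011,.011): segs.append((p+R@[x,sg*w,0],p+R@[x,sg*w,-.037],(0,255,255)))
segs+=boxsegs([.498,-.2083,.019],-.023,.023,-.006,.006,.063,.085,(0,0,255))
overlay(d,im,(110,120,60,75,10),segs,"pics/o5.png")
E
```

```text
(no output)
```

View pics/o5.png

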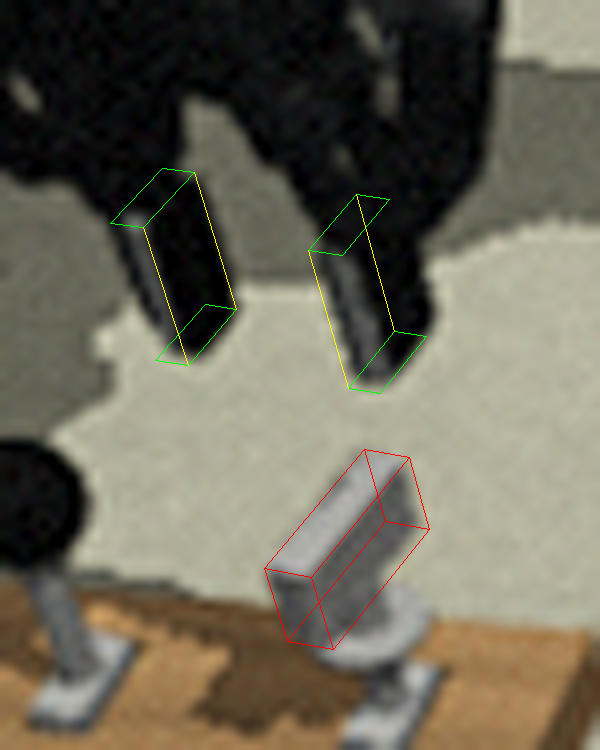

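```bash
python3 - <<'E'
from h import *
S=load("scene0");T=load("top0")
a=un((172,160),90,150,8);b=un((555,205),325,175,10)
r=least_squares(lambda X:np.r_[proj(S,X)[0]-a,proj(T,X)[0]-b],[.5,-.3,.08]);print(r.x,r.fun)
E
```

```text
[ 0.51004417 -0.29010536  0.07991007] [-0.20363373 -0.01131104 -0.21117732  0.14790238]
```

Emit:
{"op": "jog_arm", "data": {"travel": [[0, -0.0004, -0.02], [0, 0, -0.02], [0, 0, -0.015], [0, 0, -0.01], [0, 0, -0.006], [0, 0, -0.003], [0, 0, 0], [0, 0, 0]], "dr": [[0, 0, 0], [0, 0, 0], [0, 0, 0], [0, 0, 0], [0, 0, 0], [0, 0, 0], [0, 0, 0], [0, 0, 0]]}}

```text
time_s: 2.78
position: [0.4974, -0.2097, 0.0581]
tool_rot: [[-0.999, -0.051, 0.001], [-0.051, 0.999, -0.001], [-0.001, -0.001, -1.0]]
ft_force: [-0.7, -0.7, 0.9]
grip_width: 0.0402
```

```bash
python3 snap.py 2; python3 - <<'E'
from h import *
cv2.imwrite(f"pics/scene2c.png",crop(cv2.imread(f"pics/scene2.png"),90,130,80,75,8))
E
```

```text
{'time_s': 2.8833, 'q': [-35.4405, 31.6446, 89.9944, -0.0004, 58.2734, -128.3812], 'position': [0.4973, -0.2097, 0.0581], 'tool_rot': [[-0.9987, -0.0513, 0.0012], [-0.0513, 0.9987, -0.0009], [-0.0012, -0.001, -1.0]], 'ft_force': [-0.8571, -0.3114, -0.4369], 'wrist_torque': [-0.0545, -0.0328, 0.0075], 'grip_width': 0.04}
```

View pics/scene2c.png

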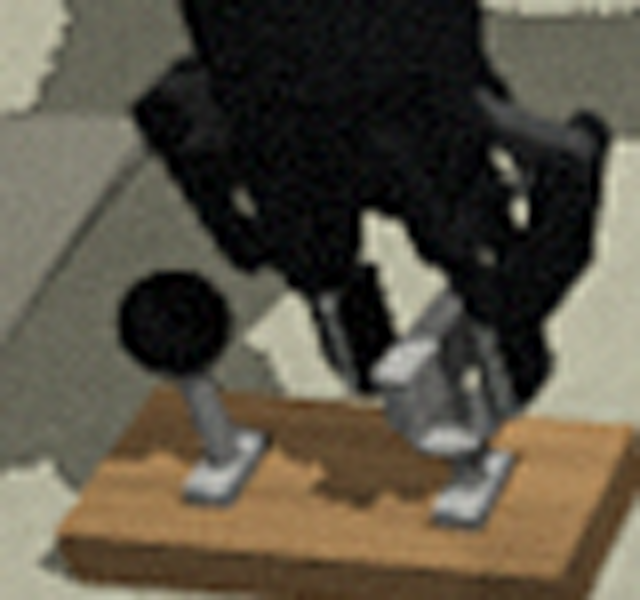

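Emit:
{"op": "jog_arm", "data": {"travel": [[0, 0, 0], [0, 0, 0], [0, 0, 0], [0, 0, 0], [0, 0, 0], [0, 0, 0]], "dr": [[0, 0, 0], [0, 0, 0], [0, 0, 0], [0, 0, 0], [0, 0, 0], [0, 0, 0]], "jaw": 0.005, "newtons": 40}}

```text
time_s: 3.38
position: [0.4971, -0.2097, 0.0576]
tool_rot: [[-0.999, -0.051, 0.0], [-0.051, 0.999, -0.0], [-0.0, -0.0, -1.0]]
ft_force: [0.1, -0.7, 3.9]
grip_width: 0.0113
```

```bash
python3 snap.py 3; python3 - <<'E'
from h import *
cv2.imwrite(f"pics/scene3c.png",crop(cv2.imread(f"pics/scene3.png"),90,130,80,75,8))
E
```

```text
{'time_s': 3.4833, 'q': [-35.4474, 31.6886, 90.0292, -0.0021, 58.2526, -128.3796], 'position': [0.4971, -0.2096, 0.0576], 'tool_rot': [[-0.9987, -0.0512, 0.0004], [-0.0512, 0.9987, -0.0003], [-0.0004, -0.0003, -1.0]], 'ft_force': [0.2041, -0.5774, 4.7599], 'wrist_torque': [-0.0061, 0.0465, 0.0251], 'grip_width': 0.0112}
```

View pics/scene3c.png

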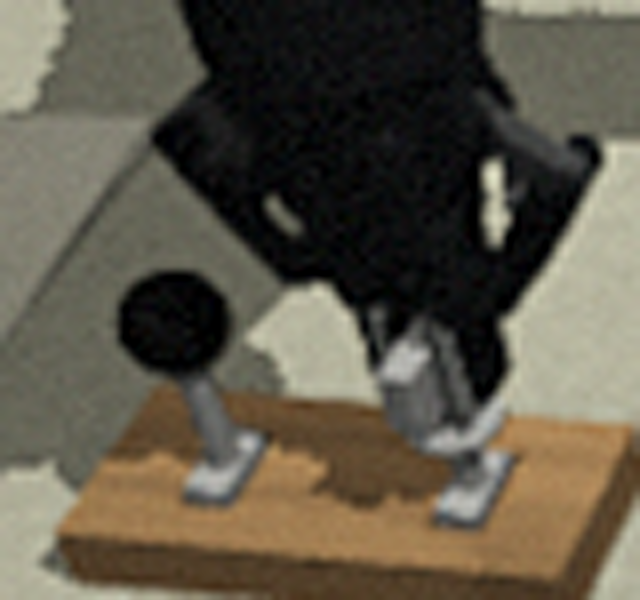

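Emit:
{"op": "jog_arm", "data": {"travel": [[0, 0, 0.004], [0, 0, 0.006], [0, 0, 0.01], [0, 0, 0.02], [0, 0, 0.025], [0, 0, 0.025], [0, 0, 0], [0, 0, 0], [0, 0, 0]], "dr": [[0, 0, 0], [0, 0, 0], [0, 0, 0], [0, 0, 0], [0, 0, 0], [0, 0, 0], [0, 0, 0], [0, 0, 0], [0, 0, 0]]}}

```text
time_s: 4.23
position: [0.4965, -0.2091, 0.1467]
tool_rot: [[-0.999, -0.051, -0.001], [-0.051, 0.999, 0.001], [0.001, 0.001, -1.0]]
ft_force: [0.3, -0.0, -3.1]
grip_width: 0.0109
```

```bash
python3 snap.py 4; python3 - <<'E'
from h import *
cv2.imwrite(f"pics/scene4c.png",crop(cv2.imread(f"pics/scene4.png"),110,100,60,75,8))
E
```

```text
{'time_s': 4.3333, 'q': [-35.4481, 25.2113, 83.9443, 0.0011, 70.9941, -128.3782], 'position': [0.4964, -0.2092, 0.1461], 'tool_rot': [[-0.9987, -0.0511, -0.0021], [-0.0511, 0.9987, 0.0015], [0.002, 0.0016, -1.0]], 'ft_force': [-0.446, -0.0686, -3.2999], 'wrist_torque': [0.0247, -0.0062, -0.0309], 'grip_width': 0.0111}
```

View pics/scene4c.png

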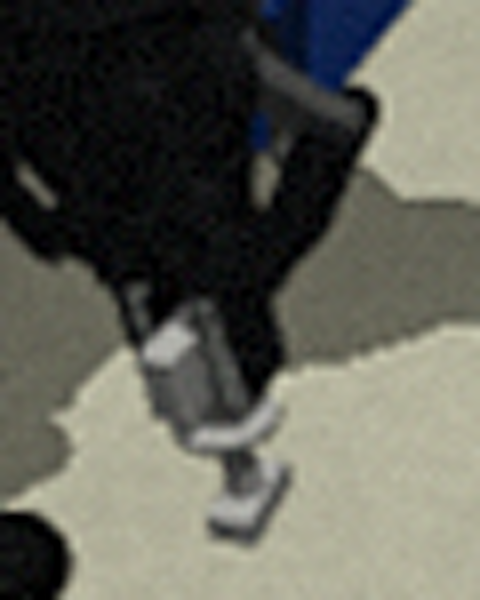

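Emit:
{"op": "jog_arm", "data": {"travel": [[0.006, 0.015, 0], [0.0111, 0.0298, 0], [0.0111, 0.0298, 0], [0.0111, 0.0298, 0], [0.0111, 0.0298, 0], [0.0111, 0.0298, 0], [0.0111, 0.0298, 0], [0.0111, 0.0298, 0], [0.0111, 0.0298, 0], [0.0111, 0.0298, 0], [0.0111, 0.0298, 0], [0.0111, 0.0298, -0.01], [0.0054, 0.0142, -0.02], [0, 0, -0.015], [0, 0, -0.01], [0, 0, 0], [0, 0, 0]], "dr": [[0, 0, 0], [0, 0, 0], [0, 0, 0], [0, 0, 0], [0, 0, 0], [0, 0, 0], [0, 0, 0], [0, 0, 0], [0, 0, 0], [0, 0, 0], [0, 0, 0], [0, 0, 0], [0, 0, 0], [0, 0, 0], [0, 0, 0], [0, 0, 0], [0, 0, 0]]}}

```text
time_s: 5.75
position: [0.6302, 0.1469, 0.0918]
tool_rot: [[-0.999, -0.05, -0.002], [-0.05, 0.999, -0.0], [0.002, -0.0, -1.0]]
ft_force: [-0.0, 0.3, -2.2]
grip_width: 0.0112
```

```bash
python3 snap.py 5; python3 - <<'E'
from h import *
cv2.imwrite(f"pics/scene5c.png",crop(cv2.imread(f"pics/scene5.png"),230,190,90,110,7)[:770])
cv2.imwrite(f"pics/scene5d.png",cv2.resize(cv2.imread(f"pics/scene5.png"),None,fx=1.5,fy=1.5))
E
```

```text
{'time_s': 5.85, 'q': [2.6533, 38.1438, 68.9761, -0.0014, 72.7962, -90.2284], 'position': [0.6309, 0.1469, 0.0933], 'tool_rot': [[-0.9987, -0.0503, 0.0015], [-0.0503, 0.9987, 0.0], [-0.0015, -0.0, -1.0]], 'ft_force': [0.5381, 0.6199, -3.336], 'wrist_torque': [-0.0481, 0.0082, -0.029], 'grip_width': 0.0111}
```

View pics/scene5c.png

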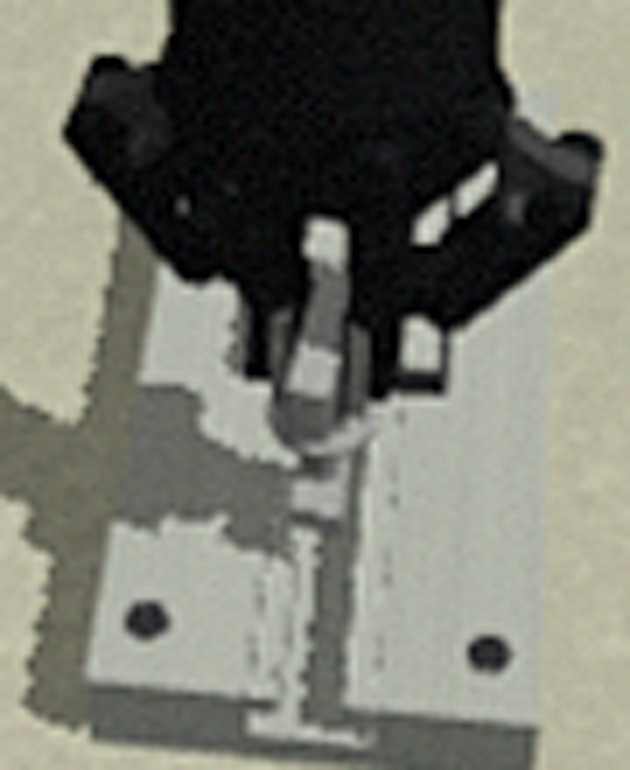

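View pics/top5.png

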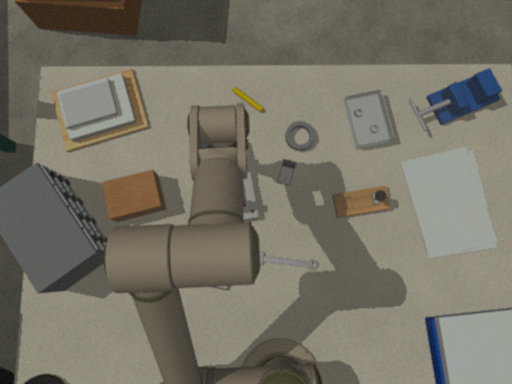

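```bash
cat > ov.py <<'E'
from h import *
import sys
n,by,dx,dy,out=sys.argv[1],float(sys.argv[2]),float(sys.argv[3]),float(sys.argv[4]),sys.argv[5]
plate=[.5666,.1398,.1756]; stop=[.5462,.1357+.001,.1756]
d=load("scene"+n);s=load("st"+n);p=s["position"];R=s["tool_rot"];ty=np.arctan2(R[1,1],R[0,1])-np.pi/2
b=[p[0]+dx,p[1]+dy,by]; zo=p[2]-.0406
G=(0,255,0)
segs=boxsegs(plate,-.12,.12,-.06,.06,.03,.03,G)+boxsegs(plate,-.12,.12,-.00825,.00825,.022,.03,G)+boxsegs(plate,-.12,.12,-.0165,.0165,.012,.022,(255,255,0))
segs+=boxsegs(b,-.016,.016,-.007,.007,zo,zo+.008,(0,0,255))+boxsegs([b[0],b[1],ty],-.023,.023,-.006,.006,zo+.0465,zo+.0685,(0,0,255))
overlay(d,cv2.imread(f"pics/scene{n}.png"),(235,215,75,85,9),segs,out)
E
python3 ov.py 5 .165 0 0 pics/o6.png
```

```text
(no output)
```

View pics/o6.png

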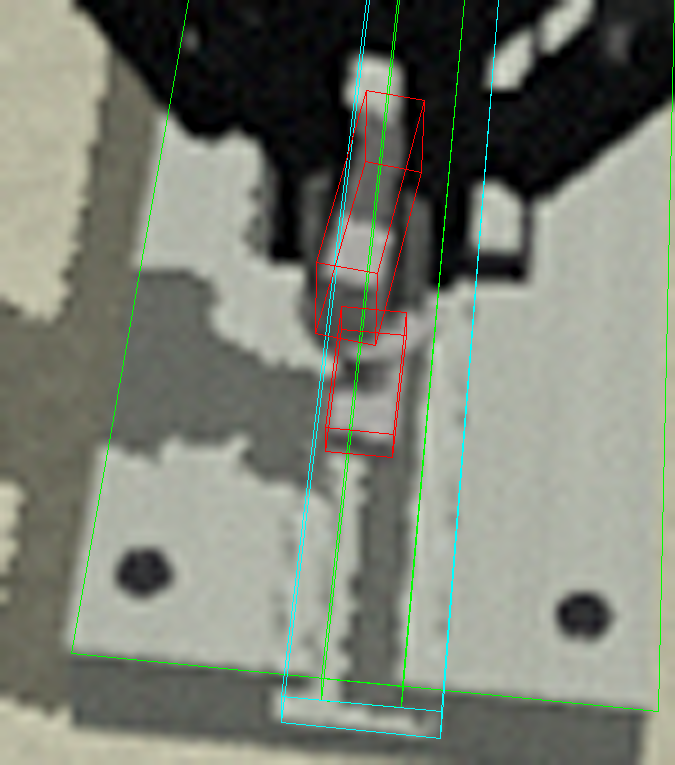

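```bash
python3 - <<'E'
from h import *
c=crop(cv2.imread("pics/scene5.png"),264,218,24,54,14)
c=cv2.convertScaleAbs(c,alpha=1.3)
for i in range(0,24,4): cv2.putText(c,str(264+i),(i*14,10),0,.35,(0,0,255),1)
for i in range(0,54,4): cv2.putText(c,str(218+i),(0,i*14+7),0,.35,(0,0,255),1)
cv2.imwrite("pics/z5.png",c[150:])
E
```

```text
(no output)
```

View pics/z5.png

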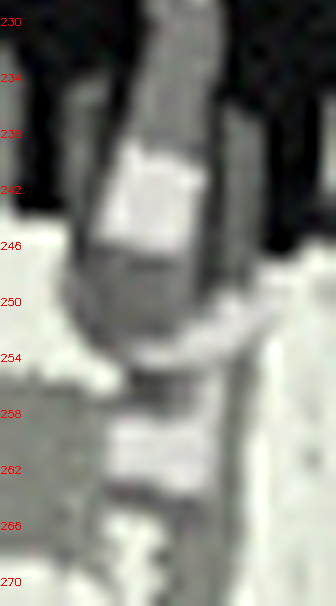

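```bash
python3 - <<'E'
from h import *
d=load("scene5")
pl=np.array([.5666,.1398,.1756])
def loc(X): 
    c,s=np.cos(pl[2]),np.sin(pl[2]); e=X[:2]-pl[:2]; return np.round([c*e[0]+s*e[1],-s*e[0]+c*e[1]],4)
L=unproj(d,(271,262.9),.0607);R=unproj(d,(278.9,263.7),.0607);print(L,R,np.linalg.norm(R-L),loc((L+R)/2))
dlt=R-L;print("head yaw from edge",np.arctan2(dlt[1],dlt[0])-np.pi/2)
L=unproj(d,(270.1,245.2),.1212);R=unproj(d,(277.4,246.1),.1212);print(L,R,np.linalg.norm(R-L))
dlt=R-L;print("bar yaw from edge",np.arctan2(dlt[1],dlt[0])-np.pi/2)
# bar centre by this
m=(L+R)/2; print("bar centre S-frame",m-np.array([np.cos(.05),np.sin(.05),0])*.023)
E
```

```text
[0.64951447 0.1435     0.0607    ] [0.6471369  0.15802591 0.0607    ] 0.014719201655960074 [ 0.0824 -0.0035]
head yaw from edge 0.1622394045882427
[0.65725324 0.143551   0.1212    ] [0.65563282 0.15616051 0.1212    ] 0.012713202054346088
bar yaw from edge 0.12780754869990063
bar centre S-frame [0.63347177 0.14870623 0.1212    ]
```

Emit:
{"op": "jog_arm", "data": {"travel": [[-0.0006, 0.0033, 0], [0, 0, -0.008], [0, 0, -0.007], [0, 0, -0.003], [0, 0, 0], [0, 0, 0], [0, 0, 0]], "dr": [[0, 0, 0.01], [0, 0, 0], [0, 0, 0], [0, 0, 0], [0, 0, 0], [0, 0, 0], [0, 0, 0]]}}

```text
time_s: 6.43
position: [0.63, 0.1507, 0.0745]
tool_rot: [[-0.998, -0.061, 0.0], [-0.061, 0.998, -0.0], [-0.0, -0.0, -1.0]]
ft_force: [-0.3, 0.1, -2.8]
grip_width: 0.0112
```

```bash
python3 snap.py 6; python3 ov.py 6 .172 .0016 .0013 pics/o7.png; python3 - <<'E'
from h import *
c=crop(cv2.imread("pics/scene6.png"),262,235,30,50,14)
c=cv2.convertScaleAbs(c,alpha=1.3)
for i in range(0,30,4): cv2.putText(c,str(262+i),(i*14,10),0,.35,(0,0,255),1)
for i in range(0,50,4): cv2.putText(c,str(235+i),(0,i*14+7),0,.35,(0,0,255),1)
cv2.imwrite("pics/z6.png",c[:])
E
```

```text
{'time_s': 6.5333, 'q': [3.0082, 39.3058, 70.0844, -0.0003, 70.5819, -90.4956], 'position': [0.63, 0.1508, 0.0746], 'tool_rot': [[-0.9981, -0.0611, 0.0005], [-0.0611, 0.9981, 0.0], [-0.0005, -0.0, -1.0]], 'ft_force': [-0.3857, -0.202, -2.8007], 'wrist_torque': [0.0053, -0.0059, 0.0137], 'grip_width': 0.0112}
```

View pics/o7.png

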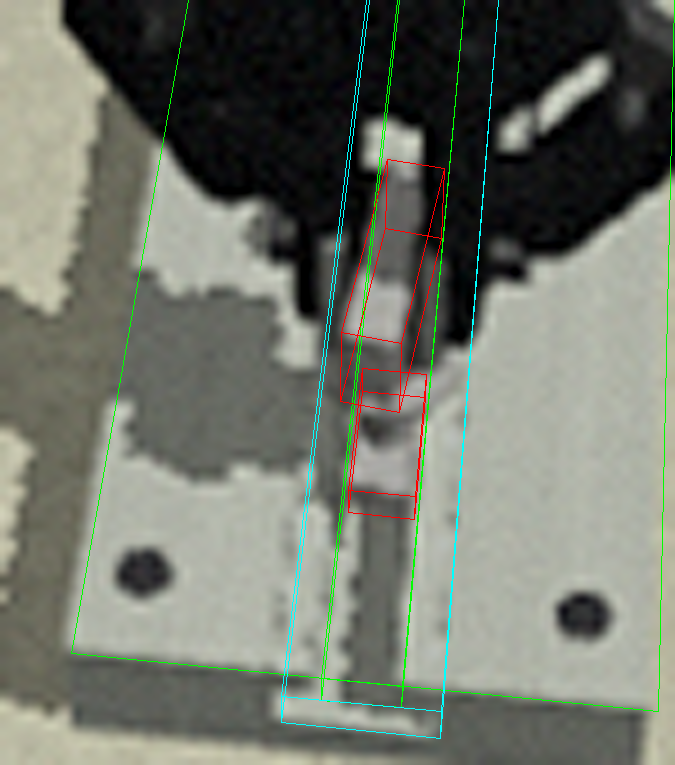

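View pics/z6.png

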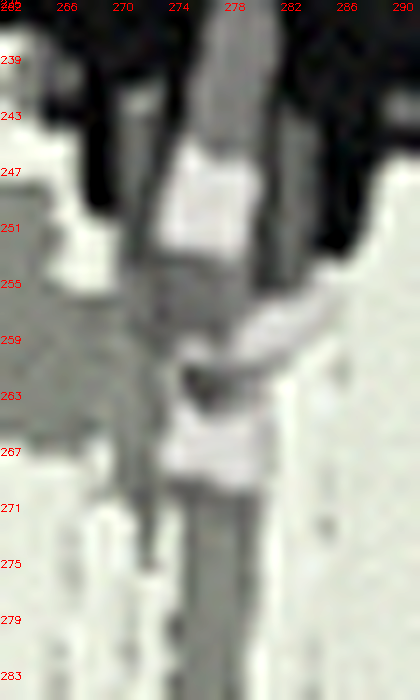

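```bash
python3 - <<'E'
from h import *
d=load("scene0");g=d["color"].astype(float).mean(2)
pl=[.5666,.1398,.1756]
for v in range(246,292,4):
    print(v,g[v-1:v+2,266:290].mean(0).astype(int).tolist())
# predicted mouth edges per v
def u_at(y,z,v):
    xs=np.linspace(-.12,.12,400);q=proj(d,T(pl,np.c_[xs,0*xs+y,0*xs+z]));return np.interp(v,q[:,1],q[:,0])
for v in range(246,292,8): print(v,[round(u_at(y,.03,v),1) for y in(-.00825,.00825)],[round(u_at(y,.022,v),1) for y in(-.00825,.00825)],[round(u_at(y,.03,v),1) for y in (-.06,.06)])
E
```

```text
246 [159, 161, 162, 158, 149, 145, 159, 157, 129, 71, 85, 87, 88, 83, 90, 82, 83, 103, 130, 121, 106, 97, 97, 99]
250 [158, 156, 155, 142, 144, 167, 157, 152, 149, 158, 149, 102, 81, 87, 87, 78, 120, 169, 157, 159, 148, 138, 155, 152]
254 [155, 154, 155, 153, 148, 159, 156, 142, 131, 162, 144, 91, 84, 89, 87, 75, 120, 170, 158, 154, 151, 155, 154, 150]
258 [155, 153, 143, 143, 168, 156, 159, 154, 152, 157, 125, 80, 85, 84, 85, 101, 141, 165, 157, 151, 144, 153, 152, 155]
262 [154, 153, 147, 143, 161, 161, 144, 128, 162, 137, 83, 82, 86, 86, 79, 124, 173, 158, 161, 151, 137, 152, 155, 151]
266 [157, 142, 143, 167, 157, 158, 147, 147, 159, 129, 76, 84, 86, 84, 81, 121, 167, 156, 154, 150, 151, 153, 152, 152]
270 [157, 146, 143, 161, 160, 144, 132, 160, 143, 99, 81, 87, 83, 81, 113, 156, 159, 162, 149, 139, 154, 152, 151, 152]
274 [141, 132, 166, 156, 161, 150, 133, 160, 135, 76, 83, 88, 87, 73, 116, 168, 157, 159, 155, 145, 150, 152, 152, 153]
278 [150, 151, 158, 157, 145, 133, 159, 145, 109, 80, 85, 86, 86, 87, 127, 163, 156, 154, 153, 151, 149, 151, 156, 153]
282 [132, 163, 155, 158,
[... 358 characters left out ...]
p.float64(283.3)] [np.float64(275.4), np.float64(283.4)] [np.float64(249.8), np.float64(308.8)]
254 [np.float64(274.3), np.float64(282.6)] [np.float64(274.5), np.float64(282.7)] [np.float64(248.4), np.float64(308.6)]
262 [np.float64(273.4), np.float64(281.9)] [np.float64(273.6), np.float64(282.0)] [np.float64(247.0), np.float64(308.4)]
270 [np.float64(272.5), np.float64(281.1)] [np.float64(272.8), np.float64(281.3)] [np.float64(245.5), np.float64(308.2)]
278 [np.float64(271.6), np.float64(280.4)] [np.float64(271.9), np.float64(280.5)] [np.float64(244.1), np.float64(308.1)]
286 [np.float64(270.8), np.float64(279.7)] [np.float64(271.0), np.float64(279.8)] [np.float64(242.7), np.float64(307.9)]
```

```bash
python3 - <<'E'
from h import *
d=load("scene6")
def fitline(pts,z):
    X=np.array([unproj(d,p,z) for p in pts]);c=np.polyfit(X[:,0],X[:,1],1);return c,X
rc,_=fitline([(281.9,254),(280.95,262),(280.1,270),(279.6,278),(279.0,286)],.03)
lc,_=fitline([(274.1,254),(273.2,262),(272.1,270),(271.2,278),(269.8,286)],.03)
print(np.arctan(rc[0]),np.arctan(lc[0]))
for x in(.55,.6,.65): print(x,np.polyval(lc,x),np.polyval(rc,x),np.polyval(rc,x)-np.polyval(lc,x))
print(unproj(d,(272.9,268.4),.042),unproj(d,(280.1,269.4),.042))
g=d["color"].astype(float).mean(2)
for v in range(258,276): print(v,g[v,266:290].astype(int).tolist())
E
```

```text
0.17683851723361635 0.15899451910975865
0.55 0.1291910332806892 0.1434891116050121 0.014298078324322894
0.6 0.13720843132077132 0.15242437297686898 0.015215941656097659
0.65 0.1452258293608535 0.16135963434872588 0.016133804987872397
[0.64737569 0.14679039 0.042     ] [0.64573471 0.16043581 0.042     ]
258 [104, 97, 92, 95, 99, 78, 72, 72, 75, 80, 79, 69, 99, 144, 167, 165, 164, 155, 146, 150, 160, 174, 171, 172]
259 [106, 101, 99, 104, 114, 99, 76, 68, 93, 125, 118, 90, 116, 160, 165, 161, 155, 149, 161, 182, 171, 173, 174, 175]
260 [99, 100, 94, 92, 103, 105, 91, 83, 107, 135, 136, 114, 126, 147, 142, 127, 133, 170, 187, 179, 156, 172, 176, 171]
261 [98, 101, 104, 103, 103, 104, 89, 109, 118, 62, 76, 88, 96, 98, 103, 127, 154, 182, 181, 158, 139, 168, 172, 172]
262 [95, 100, 101, 103, 111, 102, 88, 102, 120, 60, 57, 62, 80, 106, 123, 164, 198, 180, 180, 173, 153, 175, 176, 174]
263 [100, 102, 103, 108, 104, 107, 89, 93, 122, 100, 54, 72, 92, 112, 125, 159, 193, 178, 186, 184, 174, 176, 171, 175]
264 [98, 94, 105, 114, 102, 104, 95, 82, 142, 162, 105, 107, 125, 141, 148, 165, 191, 1
[... 655 characters left out ...]
9, 130, 123, 83, 70, 97, 90, 69, 77, 84, 93, 89, 115, 160, 182, 179, 170, 160, 170, 170, 174, 173]
271 [178, 169, 168, 188, 171, 115, 75, 122, 134, 85, 92, 87, 84, 77, 112, 173, 181, 181, 170, 165, 173, 172, 176, 171]
272 [166, 170, 189, 177, 191, 162, 78, 142, 167, 93, 96, 92, 92, 81, 121, 180, 179, 181, 158, 135, 174, 172, 175, 177]
273 [158, 155, 190, 174, 185, 149, 85, 160, 161, 86, 98, 103, 104, 81, 134, 191, 174, 176, 170, 151, 172, 171, 177, 171]
274 [163, 161, 189, 179, 189, 158, 103, 169, 159, 92, 94, 99, 102, 86, 136, 197, 176, 179, 180, 174, 173, 167, 170, 173]
275 [154, 149, 183, 180, 185, 161, 114, 150, 158, 88, 97, 102, 101, 92, 139, 194, 178, 182, 184, 175, 169, 172, 179, 175]
```

```bash
python3 - <<'E'
from h import *
d=load("scene6")
for p in((276.1,267),(276.5,268.9)):
  X=unproj(d,p,.042);print(X, "slot centre",.1448+(X[0]-.6)*.17, "lat",X[1]-(.1448+(X[0]-.6)*.17))
E
```

```text
[0.64258029 0.15178174 0.042     ] slot centre 0.15203864891199434 lat -0.00025691386624751567
[0.64655403 0.15362286 0.042     ] slot centre 0.15271418439427856 lat 0.0009086782608471733
```

Emit:
{"op": "jog_arm", "data": {"travel": [[0, -0.0003, -0.003], [0, 0, -0.002], [0, 0, -0.002], [0, 0, -0.001], [0, 0, 0], [0, 0, 0]], "dr": [[0, 0, 0], [0, 0, 0], [0, 0, 0], [0, 0, 0], [0, 0, 0], [0, 0, 0]]}}

```text
time_s: 7.03
position: [0.6298, 0.1504, 0.0662]
tool_rot: [[-0.998, -0.061, -0.0], [-0.061, 0.998, -0.0], [0.0, -0.0, -1.0]]
ft_force: [1.0, -1.8, -2.8]
grip_width: 0.0113
```

```bash
python3 snap.py 7; python3 - <<'E'
from h import *
c=crop(cv2.imread("pics/scene7.png"),255,235,45,50,12)
cv2.imwrite("pics/z7.png",c)
E
```

```text
{'time_s': 7.1333, 'q': [2.976, 39.8229, 70.5822, -0.0123, 69.6066, -90.5255], 'position': [0.6298, 0.1504, 0.0663], 'tool_rot': [[-0.9981, -0.0611, -0.0002], [-0.0611, 0.9981, -0.0002], [0.0002, -0.0002, -1.0]], 'ft_force': [0.3841, -1.6553, -3.1214], 'wrist_torque': [-0.3073, 0.0132, -0.0095], 'grip_width': 0.0112}
```

View pics/z7.png

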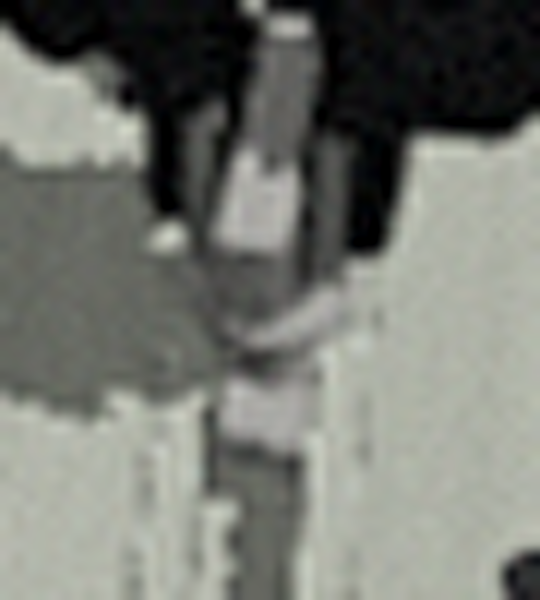

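Emit:
{"op": "jog_arm", "data": {"travel": [[0, -0.0005, 0], [0, -0.0003, 0], [0, 0, 0]], "dr": [[0, 0, 0], [0, 0, 0], [0, 0, 0]]}}

```text
time_s: 7.38
position: [0.6299, 0.1498, 0.0664]
tool_rot: [[-0.998, -0.061, 0.0], [-0.061, 0.998, 0.0], [-0.0, 0.0, -1.0]]
ft_force: [0.9, 0.7, -2.9]
grip_width: 0.0114
```

```bash
cat > o.py <<'E'
from rig import observe
import numpy as np
s=observe();print({k:np.round(s[k],4).tolist() for k in("time_s","position","tool_rot","ft_force","wrist_torque","grip_width")},"q6",s["q"][5])
E
python3 o.py
```

```text
{'time_s': 7.3833, 'position': [0.6299, 0.1498, 0.0664], 'tool_rot': [[-0.9981, -0.0612, 0.0001], [-0.0612, 0.9981, 0.0002], [-0.0001, 0.0002, -1.0]], 'ft_force': [0.9001, 0.659, -2.9176], 'wrist_torque': [0.0066, 0.0013, 0.0394], 'grip_width': 0.0114} q6 -90.60057373807217
```

Emit:
{"op": "jog_arm", "data": {"travel": [[0, -0.0007, 0], [0, -0.0003, 0], [0, 0, 0]], "dr": [[0, 0, 0], [0, 0, 0], [0, 0, 0]]}}

```text
time_s: 7.63
position: [0.6299, 0.1486, 0.0664]
tool_rot: [[-0.998, -0.061, 0.0], [-0.061, 0.998, 0.0], [-0.0, 0.0, -1.0]]
ft_force: [-0.3, -0.4, -2.6]
grip_width: 0.0109
```

```bash
python3 o.py
```

```text
{'time_s': 7.6333, 'position': [0.6299, 0.1486, 0.0664], 'tool_rot': [[-0.9981, -0.0611, 0.0], [-0.0611, 0.9981, 0.0], [-0.0, 0.0, -1.0]], 'ft_force': [-0.287, -0.3769, -2.6355], 'wrist_torque': [-0.018, 0.0062, -0.045], 'grip_width': 0.0109} q6 -90.68848625600569
```

Emit:
{"op": "jog_arm", "data": {"travel": [[0, -0.0005, 0], [0, -0.0003, 0], [0, 0, 0]], "dr": [[0, 0, 0], [0, 0, 0], [0, 0, 0]]}}

```text
time_s: 7.88
position: [0.6299, 0.1481, 0.0664]
tool_rot: [[-0.998, -0.061, 0.0], [-0.061, 0.998, 0.001], [-0.0, 0.0, -1.0]]
ft_force: [-1.2, 1.6, -1.7]
grip_width: 0.0112
```

```bash
python3 o.py
```

```text
{'time_s': 7.8833, 'position': [0.6299, 0.1481, 0.0664], 'tool_rot': [[-0.9981, -0.0611, 0.0001], [-0.0611, 0.9981, 0.0005], [-0.0002, 0.0005, -1.0]], 'ft_force': [-1.2285, 1.6269, -1.7235], 'wrist_torque': [0.2746, 0.0186, -0.0448], 'grip_width': 0.0112} q6 -90.7572614428631
```

Emit:
{"op": "jog_arm", "data": {"travel": [[0, 0.0012, 0], [0, 0, -0.003], [0, 0, -0.003], [0, 0, -0.003], [0, 0, -0.002], [0, 0, -0.001], [0, 0, 0], [0, 0, 0]], "dr": [[0, 0, 0], [0, 0, 0], [0, 0, 0], [0, 0, 0], [0, 0, 0], [0, 0, 0], [0, 0, 0], [0, 0, 0]]}}

```text
time_s: 8.55
position: [0.6299, 0.1491, 0.0543]
tool_rot: [[-0.998, -0.061, 0.0], [-0.061, 0.998, -0.0], [-0.0, -0.0, -1.0]]
ft_force: [0.7, -0.6, -2.7]
grip_width: 0.0113
```

```bash
python3 o.py
```

```text
{'time_s': 8.55, 'position': [0.6299, 0.1491, 0.0543], 'tool_rot': [[-0.9981, -0.0611, 0.0], [-0.0611, 0.9981, -0.0], [-0.0, -0.0, -1.0]], 'ft_force': [0.676, -0.5603, -2.6794], 'wrist_torque': [0.008, 0.0213, -0.0122], 'grip_width': 0.0113} q6 -90.64824651137215
```

Emit:
{"op": "jog_arm", "data": {"travel": [[0, 0, -0.0005], [0, 0, -0.0005], [0, 0, 0], [0, 0, 0]], "dr": [[0, 0, 0], [0, 0, 0], [0, 0, 0], [0, 0, 0]]}}

```text
time_s: 8.88
position: [0.6299, 0.1491, 0.0533]
tool_rot: [[-0.998, -0.061, 0.0], [-0.061, 0.998, -0.0], [-0.0, -0.0, -1.0]]
ft_force: [-0.6, -0.1, -2.7]
grip_width: 0.0111
```

```bash
python3 o.py
```

```text
{'time_s': 8.8833, 'position': [0.6299, 0.1491, 0.0533], 'tool_rot': [[-0.9981, -0.0612, 0.0], [-0.0612, 0.9981, -0.0], [-0.0, -0.0, -1.0]], 'ft_force': [-0.6205, -0.1258, -2.6928], 'wrist_torque': [-0.0079, -0.0087, -0.0137], 'grip_width': 0.0111} q6 -90.64930106491505
```

Emit:
{"op": "jog_arm", "data": {"travel": [[0, 0, -0.0004], [0, 0, -0.0004], [0, 0, 0], [0, 0, 0]], "dr": [[0, 0, 0], [0, 0, 0], [0, 0, 0], [0, 0, 0]]}}

```text
time_s: 9.22
position: [0.6299, 0.1491, 0.0528]
tool_rot: [[-0.998, -0.061, 0.0], [-0.061, 0.998, 0.0], [-0.0, -0.0, -1.0]]
ft_force: [0.2, -0.5, 0.3]
grip_width: 0.0111
```

Emit:
{"op": "jog_arm", "data": {"travel": [[0, 0, -0.0004], [0, 0, -0.0004], [0, 0, 0]], "dr": [[0, 0, 0], [0, 0, 0], [0, 0, 0]]}}

```text
time_s: 9.47
position: [0.63, 0.1491, 0.0526]
tool_rot: [[-0.998, -0.061, 0.001], [-0.061, 0.998, -0.0], [-0.001, -0.0, -1.0]]
ft_force: [-2.4, -0.1, 5.2]
grip_width: 0.0115
```

Emit:
{"op": "jog_arm", "data": {"travel": [[0, 0.0001, 0.001], [0, 0, 0.0009], [-0.0049, -0.0008, 0], [-0.0049, -0.0008, 0], [-0.0049, -0.0008, 0], [-0.0049, -0.0008, 0], [-0.0049, -0.0009, 0], [0, 0, 0], [0, 0, 0]], "dr": [[0, 0, 0], [0, 0, 0], [0, 0, 0], [0, 0, 0], [0, 0, 0], [0, 0, 0], [0, 0, 0], [0, 0, 0], [0, 0, 0]]}}

```text
time_s: 10.22
position: [0.6052, 0.145, 0.0538]
tool_rot: [[-0.998, -0.061, 0.0], [-0.061, 0.998, 0.0], [-0.0, 0.0, -1.0]]
ft_force: [0.3, 0.7, -2.3]
grip_width: 0.0116
```

```bash
python3 snap.py 8; python3 - <<'E'
from h import *
c=crop(cv2.imread("pics/scene8.png"),235,195,75,80,9)
cv2.imwrite("pics/z8.png",c)
E
```

```text
{'time_s': 10.3167, 'q': [2.5951, 38.5454, 75.9015, -0.0006, 65.528, -90.91], 'position': [0.6056, 0.1451, 0.0537], 'tool_rot': [[-0.9981, -0.0611, 0.0004], [-0.0611, 0.9981, 0.0], [-0.0004, -0.0, -1.0]], 'ft_force': [-0.6523, -0.6647, -2.6233], 'wrist_torque': [-0.031, 0.0018, 0.0077], 'grip_width': 0.011}
```

View pics/z8.png

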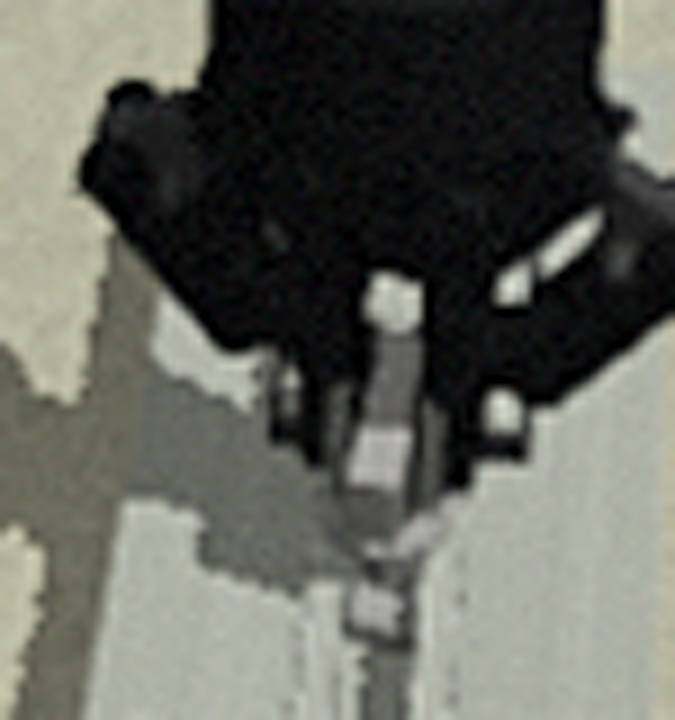

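Emit:
{"op": "jog_arm", "data": {"travel": [[-0.0039, -0.0006, 0], [-0.0039, -0.0007, 0], [-0.0039, -0.0006, 0], [-0.0029, -0.0005, 0], [0, 0, 0], [0, 0, 0]], "dr": [[0, 0, 0], [0, 0, 0], [0, 0, 0], [0, 0, 0], [0, 0, 0], [0, 0, 0]]}}

```text
time_s: 10.82
position: [0.5907, 0.1427, 0.0537]
tool_rot: [[-0.998, -0.061, 0.0], [-0.061, 0.998, 0.0], [-0.0, 0.0, -1.0]]
ft_force: [-0.5, -0.0, -1.4]
grip_width: 0.0113
```

```bash
python3 o.py
```

```text
{'time_s': 10.8167, 'position': [0.5907, 0.1427, 0.0537], 'tool_rot': [[-0.9981, -0.0611, 0.0002], [-0.0611, 0.9981, 0.0], [-0.0002, 0.0, -1.0]], 'ft_force': [-0.4782, -0.0168, -1.4267], 'wrist_torque': [-0.0293, -0.0128, 0.0116], 'grip_width': 0.0113} q6 -91.07651153072094
```

Emit:
{"op": "jog_arm", "data": {"travel": [[-0.002, -0.0003, 0], [-0.002, -0.0003, 0], [-0.002, -0.0004, 0], [-0.002, -0.0003, 0], [0, 0, 0], [0, 0, 0]], "dr": [[0, 0, 0], [0, 0, 0], [0, 0, 0], [0, 0, 0], [0, 0, 0], [0, 0, 0]]}}

```text
time_s: 11.32
position: [0.5827, 0.1413, 0.0537]
tool_rot: [[-0.998, -0.061, 0.0], [-0.061, 0.998, -0.0], [-0.0, -0.0, -1.0]]
ft_force: [0.5, -0.5, -2.5]
grip_width: 0.0113
```

```bash
python3 o.py
```

```text
{'time_s': 11.3167, 'position': [0.5827, 0.1413, 0.0537], 'tool_rot': [[-0.9981, -0.0611, 0.0001], [-0.0611, 0.9981, -0.0], [-0.0001, -0.0, -1.0]], 'ft_force': [0.5149, -0.4799, -2.4539], 'wrist_torque': [-0.1054, -0.082, -0.0213], 'grip_width': 0.0113} q6 -91.17060604016639
```

```bash
python3 snap.py 9; python3 - <<'E'
from h import *
c=crop(cv2.imread("pics/scene9.png"),245,195,60,75,10)
cv2.imwrite("pics/z9.png",c)
E
```

```text
{'time_s': 11.4167, 'q': [2.3328, 36.6943, 79.9977, -0.0015, 63.3009, -91.1691], 'position': [0.5829, 0.1413, 0.0537], 'tool_rot': [[-0.9981, -0.0611, 0.0001], [-0.0611, 0.9981, -0.0], [-0.0001, -0.0, -1.0]], 'ft_force': [0.0087, 0.3029, -2.7588], 'wrist_torque': [0.0323, 0.0461, -0.0331], 'grip_width': 0.011}
```

View pics/z9.png

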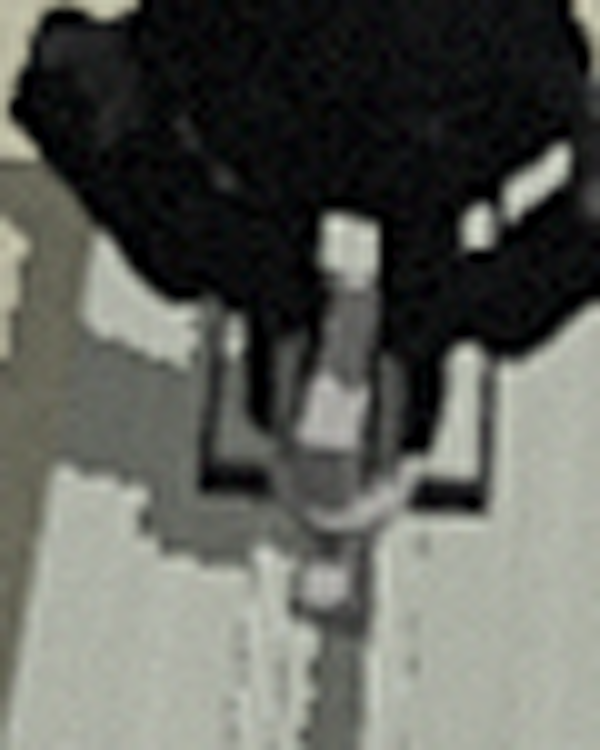

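Emit:
{"op": "jog_arm", "data": {"travel": [[-0.0015, -0.0002, 0], [-0.0015, -0.0003, 0], [-0.0015, -0.0002, 0], [-0.0015, -0.0003, 0], [0, 0, 0], [0, 0, 0]], "dr": [[0, 0, 0], [0, 0, 0], [0, 0, 0], [0, 0, 0], [0, 0, 0], [0, 0, 0]]}}

```text
time_s: 11.92
position: [0.5767, 0.1404, 0.0537]
tool_rot: [[-0.998, -0.061, 0.0], [-0.061, 0.998, 0.0], [-0.0, 0.0, -1.0]]
ft_force: [0.8, -0.1, -3.2]
grip_width: 0.0115
```

```bash
python3 o.py
```

```text
{'time_s': 11.9167, 'position': [0.5767, 0.1404, 0.0537], 'tool_rot': [[-0.9981, -0.0611, 0.0001], [-0.0611, 0.9981, 0.0], [-0.0001, 0.0, -1.0]], 'ft_force': [0.7821, -0.0676, -3.1833], 'wrist_torque': [-0.0173, -0.023, -0.0286], 'grip_width': 0.0115} q6 -91.2431762636758
```

Emit:
{"op": "jog_arm", "data": {"travel": [[-0.0015, -0.0002, 0], [-0.0015, -0.0003, 0], [-0.0015, -0.0002, 0], [-0.0015, -0.0003, 0], [0, 0, 0], [0, 0, 0]], "dr": [[0, 0, 0], [0, 0, 0], [0, 0, 0], [0, 0, 0], [0, 0, 0], [0, 0, 0]]}}

```text
time_s: 12.42
position: [0.5707, 0.1393, 0.0537]
tool_rot: [[-0.998, -0.061, 0.0], [-0.061, 0.998, -0.0], [-0.0, -0.0, -1.0]]
ft_force: [-0.2, 0.0, -2.5]
grip_width: 0.0114
```

```bash
python3 o.py
```

```text
{'time_s': 12.4167, 'position': [0.5707, 0.1393, 0.0537], 'tool_rot': [[-0.9981, -0.0612, 0.0001], [-0.0612, 0.9981, -0.0], [-0.0001, -0.0, -1.0]], 'ft_force': [-0.2409, 0.0395, -2.5413], 'wrist_torque': [0.0003, 0.0054, -0.0021], 'grip_width': 0.0114} q6 -91.32220272407602
```

Emit:
{"op": "jog_arm", "data": {"travel": [[-0.001, -0.0002, 0], [-0.001, -0.0001, 0], [-0.001, -0.0002, 0], [-0.001, -0.0002, 0], [0, 0, 0], [0, 0, 0]], "dr": [[0, 0, 0], [0, 0, 0], [0, 0, 0], [0, 0, 0], [0, 0, 0], [0, 0, 0]]}}

```text
time_s: 12.92
position: [0.5667, 0.1386, 0.0537]
tool_rot: [[-0.998, -0.061, 0.0], [-0.061, 0.998, -0.0], [-0.0, -0.0, -1.0]]
ft_force: [-0.1, -0.3, -3.3]
grip_width: 0.0114
```

```bash
python3 o.py
```

```text
{'time_s': 12.9167, 'position': [0.5667, 0.1386, 0.0537], 'tool_rot': [[-0.9981, -0.0612, 0.0], [-0.0612, 0.9981, -0.0], [-0.0, -0.0, -1.0]], 'ft_force': [-0.0908, -0.345, -3.301], 'wrist_torque': [0.0338, 0.004, -0.0067], 'grip_width': 0.0114} q6 -91.37647747746516
```

Emit:
{"op": "jog_arm", "data": {"travel": [[-0.0005, -0.0001, 0], [-0.0005, -0.0001, 0], [-0.0005, -0.0001, 0], [0, 0, 0], [0, 0, 0]], "dr": [[0, 0, 0], [0, 0, 0], [0, 0, 0], [0, 0, 0], [0, 0, 0]]}}

```text
time_s: 13.33
position: [0.5653, 0.1384, 0.0536]
tool_rot: [[-0.998, -0.061, 0.0], [-0.061, 0.998, -0.0], [-0.0, -0.0, -1.0]]
ft_force: [-1.2, 1.5, -2.0]
grip_width: 0.0112
```

```bash
python3 o.py
```

```text
{'time_s': 13.3333, 'position': [0.5653, 0.1384, 0.0536], 'tool_rot': [[-0.9981, -0.0612, 0.0], [-0.0612, 0.9981, -0.0], [-0.0, -0.0, -1.0]], 'ft_force': [-1.1766, 1.4642, -2.0262], 'wrist_torque': [-0.0348, 0.0228, 0.0213], 'grip_width': 0.0112} q6 -91.40122255686455
```

Still no contact showing in the wrist moment. I'll go on in 0.5 mm steps and watch the moment.

Emit:
{"op": "jog_arm", "data": {"travel": [[-0.0005, -0.0001, 0], [-0.0005, -0.0001, 0], [0, 0, 0], [0, 0, 0]], "dr": [[0, 0, 0], [0, 0, 0], [0, 0, 0], [0, 0, 0]]}}

```text
time_s: 13.67
position: [0.5642, 0.1381, 0.0536]
tool_rot: [[-0.998, -0.061, -0.0], [-0.061, 0.998, -0.0], [0.0, -0.0, -1.0]]
ft_force: [0.8, 0.4, -3.0]
grip_width: 0.0116
```

```bash
python3 o.py
```

```text
{'time_s': 13.6667, 'position': [0.5642, 0.1381, 0.0536], 'tool_rot': [[-0.9981, -0.0611, -0.0], [-0.0611, 0.9981, -0.0], [0.0, -0.0, -1.0]], 'ft_force': [0.7971, 0.4299, -3.0127], 'wrist_torque': [-0.0205, 0.0057, -0.0216], 'grip_width': 0.0116} q6 -91.41537338428476
```

Emit:
{"op": "jog_arm", "data": {"travel": [[-0.0005, -0.0001, 0], [-0.0005, -0.0001, 0], [0, 0, 0], [0, 0, 0]], "dr": [[0, 0, 0], [0, 0, 0], [0, 0, 0], [0, 0, 0]]}}

```text
time_s: 14.0
position: [0.5633, 0.138, 0.0536]
tool_rot: [[-0.998, -0.061, 0.0], [-0.061, 0.998, -0.0], [-0.0, -0.0, -1.0]]
ft_force: [-1.3, 0.4, -3.5]
grip_width: 0.0112
```

```bash
python3 o.py
```

```text
{'time_s': 14.0, 'position': [0.5633, 0.138, 0.0536], 'tool_rot': [[-0.9981, -0.0612, 0.0], [-0.0612, 0.9981, -0.0001], [-0.0, -0.0001, -1.0]], 'ft_force': [-1.3108, 0.3612, -3.4976], 'wrist_torque': [0.0206, 0.0383, 0.034], 'grip_width': 0.0112} q6 -91.4333974906719
```

Emit:
{"op": "jog_arm", "data": {"travel": [[-0.0005, -0.0001, 0], [-0.0005, -0.0001, 0], [0, 0, 0], [0, 0, 0]], "dr": [[0, 0, 0], [0, 0, 0], [0, 0, 0], [0, 0, 0]]}}

```text
time_s: 14.33
position: [0.5622, 0.1378, 0.0536]
tool_rot: [[-0.998, -0.061, 0.0], [-0.061, 0.998, -0.0], [-0.0, -0.0, -1.0]]
ft_force: [-0.0, -0.3, -2.5]
grip_width: 0.0112
```

```bash
python3 o.py
```

```text
{'time_s': 14.3333, 'position': [0.5622, 0.1378, 0.0536], 'tool_rot': [[-0.9981, -0.0612, 0.0], [-0.0612, 0.9981, -0.0], [-0.0, -0.0, -1.0]], 'ft_force': [-0.0345, -0.3354, -2.5229], 'wrist_torque': [-0.0126, 0.0019, 0.0155], 'grip_width': 0.0112} q6 -91.4503686632243
```

Emit:
{"op": "jog_arm", "data": {"travel": [[-0.0005, -0.0001, 0], [0, 0, 0], [0, 0, 0]], "dr": [[0, 0, 0], [0, 0, 0], [0, 0, 0]]}}

```text
time_s: 14.58
position: [0.5617, 0.1377, 0.0536]
tool_rot: [[-0.998, -0.061, -0.0], [-0.061, 0.998, 0.0], [0.0, 0.0, -1.0]]
ft_force: [0.8, -0.5, -2.8]
grip_width: 0.0111
```

```bash
python3 o.py
```

```text
{'time_s': 14.5833, 'position': [0.5617, 0.1377, 0.0536], 'tool_rot': [[-0.9981, -0.0612, -0.0], [-0.0612, 0.9981, 0.0], [0.0, 0.0, -1.0]], 'ft_force': [0.7701, -0.5014, -2.8009], 'wrist_torque': [-0.0441, -0.0149, 0.006], 'grip_width': 0.0111} q6 -91.45795722898947
```

Emit:
{"op": "jog_arm", "data": {"travel": [[-0.0005, -0.0001, 0], [0, 0, 0], [0, 0, 0]], "dr": [[0, 0, 0], [0, 0, 0], [0, 0, 0]]}}

```text
time_s: 14.83
position: [0.5612, 0.1376, 0.0536]
tool_rot: [[-0.998, -0.061, -0.0], [-0.061, 0.998, -0.0], [0.0, -0.0, -1.0]]
ft_force: [0.6, -0.4, -3.2]
grip_width: 0.0112
```

```bash
python3 o.py
```

```text
{'time_s': 14.8333, 'position': [0.5612, 0.1376, 0.0536], 'tool_rot': [[-0.9981, -0.0612, -0.0], [-0.0612, 0.9981, -0.0], [0.0, -0.0, -1.0]], 'ft_force': [0.5975, -0.3672, -3.2017], 'wrist_torque': [0.0487, -0.0243, -0.0061], 'grip_width': 0.0112} q6 -91.46605209801255
```

Emit:
{"op": "jog_arm", "data": {"travel": [[-0.0005, -0.0001, 0], [0, 0, 0], [0, 0, 0]], "dr": [[0, 0, 0], [0, 0, 0], [0, 0, 0]]}}

```text
time_s: 15.08
position: [0.5607, 0.1375, 0.0536]
tool_rot: [[-0.998, -0.061, 0.0], [-0.061, 0.998, -0.0], [-0.0, -0.0, -1.0]]
ft_force: [-0.2, -0.1, -3.0]
grip_width: 0.0114
```

```bash
python3 o.py
```

```text
{'time_s': 15.0833, 'position': [0.5607, 0.1375, 0.0536], 'tool_rot': [[-0.9981, -0.0611, 0.0], [-0.0611, 0.9981, -0.0], [-0.0, -0.0, -1.0]], 'ft_force': [-0.2051, -0.0682, -2.9527], 'wrist_torque': [-0.0477, 0.0086, 0.0115], 'grip_width': 0.0114} q6 -91.4738960031996
```

Emit:
{"op": "jog_arm", "data": {"travel": [[-0.0005, -0.0001, 0], [0, 0, 0], [0, 0, 0]], "dr": [[0, 0, 0], [0, 0, 0], [0, 0, 0]]}}

```text
time_s: 15.33
position: [0.5603, 0.1374, 0.0536]
tool_rot: [[-0.998, -0.061, 0.0], [-0.061, 0.998, 0.0], [-0.0, 0.0, -1.0]]
ft_force: [0.2, -0.4, -3.0]
grip_width: 0.0112
```

```bash
python3 snap.py 10; python3 - <<'E'
from h import *
cv2.imwrite("pics/z10.png",crop(cv2.imread("pics/scene10.png"),240,180,60,75,10))
E
```

```text
{'time_s': 15.4333, 'q': [2.024, 34.892, 83.9622, 0.0019, 61.1392, -91.4828], 'position': [0.5603, 0.1374, 0.0536], 'tool_rot': [[-0.9981, -0.0612, 0.0001], [-0.0612, 0.9981, 0.0], [-0.0001, 0.0, -1.0]], 'ft_force': [0.724, 0.0803, -2.8372], 'wrist_torque': [-0.0261, -0.0961, 0.0058], 'grip_width': 0.0114}
```

View pics/z10.png

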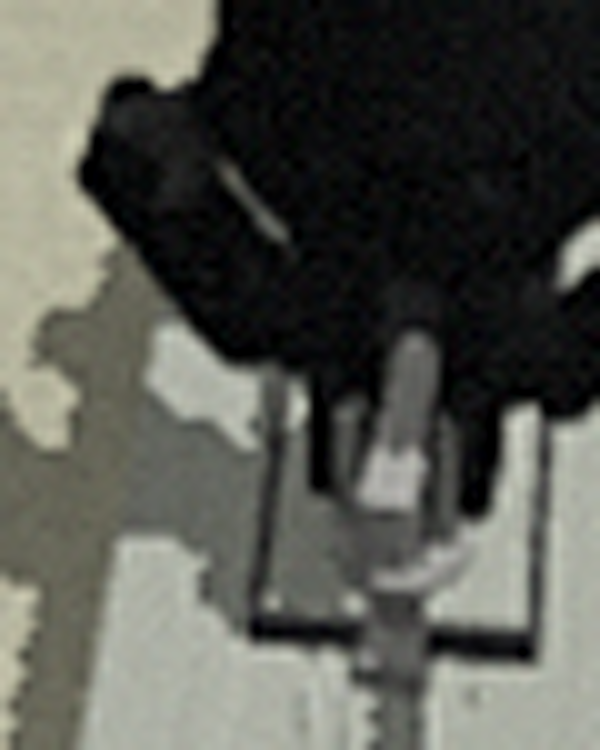

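Emit:
{"op": "jog_arm", "data": {"travel": [[-0.0005, -0.0001, 0], [0, 0, 0], [0, 0, 0]], "dr": [[0, 0, 0], [0, 0, 0], [0, 0, 0]]}}

```text
time_s: 15.68
position: [0.5601, 0.1373, 0.0537]
tool_rot: [[-0.998, -0.061, 0.001], [-0.061, 0.998, 0.0], [-0.001, 0.0, -1.0]]
ft_force: [1.4, 0.2, -4.0]
grip_width: 0.0111
```

```bash
python3 o.py
```

```text
{'time_s': 15.6833, 'position': [0.5601, 0.1373, 0.0537], 'tool_rot': [[-0.9981, -0.0611, 0.0009], [-0.0611, 0.9981, 0.0002], [-0.0009, 0.0001, -1.0]], 'ft_force': [1.4016, 0.1949, -4.0216], 'wrist_torque': [0.1423, -0.4351, -0.0342], 'grip_width': 0.0111} q6 -91.49091179099044
```

Emit:
{"op": "jog_arm", "data": {"travel": [[-0.0005, -0.0001, 0], [0, 0, 0], [0, 0, 0]], "dr": [[0, 0, 0], [0, 0, 0], [0, 0, 0]]}}

```text
time_s: 15.93
position: [0.5599, 0.1373, 0.0538]
tool_rot: [[-0.998, -0.061, 0.002], [-0.061, 0.998, 0.0], [-0.002, 0.0, -1.0]]
ft_force: [5.2, 0.8, -4.3]
grip_width: 0.0114
```

```bash
python3 o.py
```

```text
{'time_s': 15.9333, 'position': [0.5599, 0.1373, 0.0538], 'tool_rot': [[-0.9981, -0.0611, 0.0016], [-0.0611, 0.9981, 0.0003], [-0.0017, 0.0002, -1.0]], 'ft_force': [5.2197, 0.824, -4.3482], 'wrist_torque': [0.2918, -0.9887, 0.0106], 'grip_width': 0.0114} q6 -91.4999171731247
```

Emit:
{"op": "jog_arm", "data": {"travel": [[0.0008, 0.0001, 0], [0, 0, 0], [0, 0, 0]], "dr": [[0, 0, 0], [0, 0, 0], [0, 0, 0]]}}

```text
time_s: 16.18
position: [0.5601, 0.1373, 0.0537]
tool_rot: [[-0.998, -0.061, 0.0], [-0.061, 0.998, 0.0], [-0.0, 0.0, -1.0]]
ft_force: [2.9, 1.8, -3.3]
grip_width: 0.0112
```

```bash
python3 o.py
```

```text
{'time_s': 16.1833, 'position': [0.5601, 0.1373, 0.0537], 'tool_rot': [[-0.9981, -0.0612, 0.0001], [-0.0612, 0.9981, 0.0], [-0.0001, 0.0, -1.0]], 'ft_force': [2.9336, 1.7625, -3.3331], 'wrist_torque': [0.1872, -0.5841, -0.0526], 'grip_width': 0.0112} q6 -91.49365550348027
```

Emit:
{"op": "jog_arm", "data": {"travel": [[0, 0, 0], [0, 0, 0], [0, 0, 0], [0, 0, 0], [0, 0, 0], [0, 0, 0], [0, 0, 0]], "dr": [[0, 0, -0.05], [0, 0, -0.06], [0, 0, -0.06], [0, 0, -0.06], [0, 0, -0.06], [0, 0, 0], [0, 0, 0]]}}

```text
time_s: 16.77
position: [0.5602, 0.137, 0.0537]
tool_rot: [[-0.974, 0.225, 0.0], [0.225, 0.974, -0.0], [-0.001, -0.0, -1.0]]
ft_force: [3.9, -1.7, -1.8]
grip_width: 0.011
```

```bash
python3 o.py
```

```text
{'time_s': 16.7667, 'position': [0.5602, 0.137, 0.0537], 'tool_rot': [[-0.9743, 0.2251, 0.0005], [0.2251, 0.9743, -0.0005], [-0.0005, -0.0003, -1.0]], 'ft_force': [3.8914, -1.7155, -1.7789], 'wrist_torque': [-0.2521, -0.715, 0.036], 'grip_width': 0.011} q6 -74.97850295947812
```

Emit:
{"op": "jog_arm", "data": {"travel": [[0.0005, 0.0001, 0], [0, 0, 0], [0, 0, 0], [0, 0, 0], [0, 0, 0], [0, 0, 0], [0, 0, 0], [0, 0, 0]], "dr": [[0, 0, 0], [0, 0, -0.06], [0, 0, -0.06], [0, 0, -0.06], [0, 0, -0.06], [0, 0, -0.06], [0, 0, 0], [0, 0, 0]]}}

```text
time_s: 17.43
position: [0.5605, 0.1374, 0.0536]
tool_rot: [[-0.865, 0.502, -0.0], [0.502, 0.865, -0.0], [0.0, -0.0, -1.0]]
ft_force: [2.6, -0.5, -4.1]
grip_width: 0.0113
```

```bash
python3 o.py
```

```text
{'time_s': 17.4333, 'position': [0.5605, 0.1374, 0.0536], 'tool_rot': [[-0.8647, 0.5022, -0.0002], [0.5022, 0.8647, -0.0], [0.0002, -0.0001, -1.0]], 'ft_force': [2.5636, -0.4888, -4.0669], 'wrist_torque': [-0.2147, -0.4789, 0.0041], 'grip_width': 0.0113} q6 -57.830585698705235
```

Emit:
{"op": "jog_arm", "data": {"travel": [[0.0004, 0.0002, 0], [0, 0, 0], [0, 0, 0], [0, 0, 0], [0, 0, 0], [0, 0, 0], [0, 0, 0], [0, 0, 0]], "dr": [[0, 0, 0], [0, 0, -0.07], [0, 0, -0.07], [0, 0, -0.07], [0, 0, -0.07], [0, 0, -0.07], [0, 0, 0], [0, 0, 0]]}}

```text
time_s: 18.1
position: [0.5609, 0.1376, 0.0536]
tool_rot: [[-0.64, 0.768, -0.0], [0.768, 0.64, 0.0], [0.0, -0.0, -1.0]]
ft_force: [1.9, -0.4, -3.3]
grip_width: 0.0113
```

```bash
python3 o.py
```

```text
{'time_s': 18.1, 'position': [0.5609, 0.1376, 0.0536], 'tool_rot': [[-0.6405, 0.768, -0.0002], [0.768, 0.6405, 0.0], [0.0002, -0.0001, -1.0]], 'ft_force': [1.8683, -0.352, -3.29], 'wrist_torque': [-0.1247, -0.4867, 0.0386], 'grip_width': 0.0113} q6 -37.78523676166609
```

Emit:
{"op": "jog_arm", "data": {"travel": [[0.0002, 0.0002, 0], [0, 0, 0], [0, 0, 0], [0, 0, 0], [0, 0, 0], [0, 0, 0], [0, 0, 0], [0, 0, 0]], "dr": [[0, 0, 0], [0, 0, -0.07], [0, 0, -0.07], [0, 0, -0.07], [0, 0, -0.07], [0, 0, -0.07], [0, 0, 0], [0, 0, 0]]}}

```text
time_s: 18.77
position: [0.5613, 0.1378, 0.0537]
tool_rot: [[-0.338, 0.941, 0.0], [0.941, 0.338, 0.0], [-0.0, 0.0, -1.0]]
ft_force: [2.2, -0.3, -1.7]
grip_width: 0.0111
```

```bash
python3 o.py
```

```text
{'time_s': 18.7667, 'position': [0.5613, 0.1378, 0.0537], 'tool_rot': [[-0.3385, 0.941, 0.0002], [0.941, 0.3385, 0.0], [-0.0, 0.0002, -1.0]], 'ft_force': [2.188, -0.2726, -1.7135], 'wrist_torque': [-0.1195, -0.5604, -0.0101], 'grip_width': 0.0111} q6 -17.723440906237357
```

Emit:
{"op": "jog_arm", "data": {"travel": [[0.0003, 0.0003, 0], [0, 0, 0], [0, 0, 0], [0, 0, 0], [0, 0, 0], [0, 0, 0], [0, 0, 0]], "dr": [[0, 0, 0], [0, 0, -0.07], [0, 0, -0.07], [0, 0, -0.07], [0, 0, -0.07], [0, 0, 0], [0, 0, 0]]}}

```text
time_s: 19.35
position: [0.5616, 0.1381, 0.0537]
tool_rot: [[-0.065, 0.998, 0.0], [0.998, 0.065, 0.0], [0.0, 0.0, -1.0]]
ft_force: [3.4, -0.6, -3.2]
grip_width: 0.0114
```

```bash
python3 snap.py 11;  python3 - <<'E'
from h import *
cv2.imwrite("pics/z11.png",crop(cv2.imread("pics/scene11.png"),240,180,75,75,9))
E
```

```text
{'time_s': 19.45, 'q': [2.0904, 34.995, 83.7258, 0.0052, 61.2564, -1.6137], 'position': [0.5616, 0.1381, 0.0537], 'tool_rot': [[-0.0646, 0.9979, 0.0004], [0.9979, 0.0646, 0.0001], [0.0001, 0.0004, -1.0]], 'ft_force': [3.1325, -0.1739, -2.451], 'wrist_torque': [-0.0006, -0.6819, -0.003], 'grip_width': 0.0114}
```

View pics/z11.png

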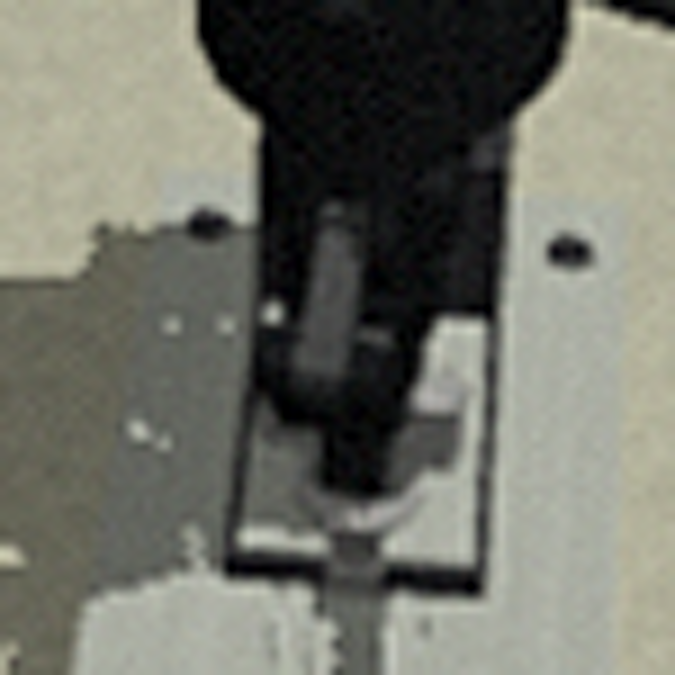

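Emit:
{"op": "jog_arm", "data": {"travel": [[0.0004, 0.0005, 0], [0, 0, 0], [0, 0, 0], [0, 0, -0.0001], [0, 0, -0.0002], [0.0001, 0, -0.0002], [0, 0, 0], [0, 0, 0]], "dr": [[0, 0, 0], [0, 0, -0.06], [0, 0, -0.06], [0, 0, -0.06], [0, 0, -0.06], [0, 0, -0.06], [0, 0, 0], [0, 0, 0]]}}

```text
time_s: 20.12
position: [0.562, 0.1386, 0.0531]
tool_rot: [[0.233, 0.972, 0.0], [0.972, -0.233, 0.0], [0.0, 0.0, -1.0]]
ft_force: [3.7, -1.0, -3.3]
grip_width: 0.011
```

```bash
python3 o.py
```

```text
{'time_s': 20.1167, 'position': [0.562, 0.1386, 0.0531], 'tool_rot': [[0.2333, 0.9724, 0.0], [0.9724, -0.2333, 0.0], [0.0, 0.0, -1.0]], 'ft_force': [3.6593, -1.0296, -3.2553], 'wrist_torque': [-0.1229, -0.6523, 0.0394], 'grip_width': 0.011} q6 15.633543385564547
```

Emit:
{"op": "jog_arm", "data": {"travel": [[0.0006, 0, 0], [0.0001, 0, -0.0002], [0, 0, -0.0001], [0.0001, 0, -0.0002], [0, -0.0001, -0.0001], [0, 0, -0.0002], [0, 0, 0]], "dr": [[0, 0, 0], [0, 0, -0.06], [0, 0, -0.06], [0, 0, -0.06], [0, 0, -0.06], [0, 0, -0.06], [0, 0, 0]]}}

```text
time_s: 20.7
position: [0.5625, 0.1385, 0.0523]
tool_rot: [[0.513, 0.858, -0.001], [0.858, -0.513, -0.0], [-0.0, -0.001, -1.0]]
ft_force: [2.0, -0.5, -2.1]
grip_width: 0.0112
```

```bash
python3 o.py
```

```text
{'time_s': 20.7, 'position': [0.5625, 0.1385, 0.0523], 'tool_rot': [[0.5129, 0.8585, -0.0007], [0.8585, -0.5129, -0.0001], [-0.0004, -0.0006, -1.0]], 'ft_force': [2.0315, -0.5304, -2.0801], 'wrist_torque': [-0.1809, -0.2953, -0.0472], 'grip_width': 0.0112} q6 32.98316462713783
```

```bash
cat > avg.py <<'E'
from rig import observe,get_image
import numpy as np,sys
F=[];M=[]
for i in range(int(sys.argv[1])):
    get_image("scene");s=observe();F.append(s["ft_force"]);M.append(s["wrist_torque"])
print(round(s["time_s"],2),"F",np.mean(F,0).round(2),"M",np.mean(M,0).round(3),"sd",np.std(M,0).round(3),"pos",np.round(s["position"],4),"yaw",round(np.degrees(np.arctan2(s["tool_rot"][1][1],s["tool_rot"][0][1])),2),"q6",round(s["q"][5],1))
E
python3 avg.py 8
```

```text
21.1 F [ 0.86 -0.98 -1.53] M [-0.169 -0.19   0.014] sd [0.025 0.064 0.025] pos [0.5626 0.1384 0.0523] yaw -30.78 q6 32.9
```

Emit:
{"op": "jog_arm", "data": {"travel": [[0, 0, -0.0001], [0.0001, 0, -0.0001], [0, -0.0001, -0.0002], [0.0001, 0, -0.0001], [0, 0, -0.0002]], "dr": [[0, 0, -0.06], [0, 0, -0.06], [0, 0, -0.06], [0, 0, -0.06], [0, 0, -0.06]]}}

```text
time_s: 21.52
position: [0.5629, 0.1382, 0.0515]
tool_rot: [[0.745, 0.667, -0.0], [0.667, -0.745, -0.0], [-0.0, -0.0, -1.0]]
ft_force: [2.1, -2.1, -0.8]
grip_width: 0.0109
```

```bash
python3 o.py; python3 avg.py 5
```

```text
{'time_s': 21.5167, 'position': [0.5629, 0.1382, 0.0515], 'tool_rot': [[0.7448, 0.6673, -0.0004], [0.6673, -0.7448, -0.0003], [-0.0005, -0.0, -1.0]], 'ft_force': [2.0574, -2.1088, -0.804], 'wrist_torque': [-0.3665, -0.1873, 0.0671], 'grip_width': 0.0109} q6 50.261451602693896
21.77 F [ 0.98 -1.73 -1.95] M [-0.366 -0.215 -0.003] sd [0.054 0.027 0.019] pos [0.5629 0.1383 0.0516] yaw -47.9 q6 50.0
```

Emit:
{"op": "jog_arm", "data": {"travel": [[0, -0.0004, -0.0001], [0, -0.0004, -0.0002], [0.0001, 0, -0.0001], [0, -0.0001, -0.0002]], "dr": [[0, 0, -0.06], [0, 0, -0.06], [0, 0, -0.06], [0, 0, -0.06]]}}

```text
time_s: 22.1
position: [0.563, 0.1378, 0.051]
tool_rot: [[0.882, 0.472, 0.0], [0.472, -0.882, 0.001], [0.0, -0.0, -1.0]]
ft_force: [-0.1, 0.0, -2.0]
grip_width: 0.0115
```

```bash
python3 o.py; python3 avg.py 3
```

```text
{'time_s': 22.1, 'position': [0.563, 0.1378, 0.051], 'tool_rot': [[0.8816, 0.472, 0.0], [0.472, -0.8816, 0.0006], [0.0003, -0.0005, -1.0]], 'ft_force': [-0.0757, 0.0241, -2.0172], 'wrist_torque': [0.0622, -0.2709, 0.028], 'grip_width': 0.0115} q6 63.86182026314705
22.25 F [ 1.09  1.05 -3.  ] M [ 0.106 -0.251  0.004] sd [0.037 0.032 0.017] pos [0.563  0.1378 0.051 ] yaw -61.63 q6 63.6
```

Emit:
{"op": "jog_arm", "data": {"travel": [[0, -0.0001, -0.0001], [0, -0.0001, -0.0001], [0, -0.0001, -0.0001]], "dr": [[0, 0, -0.04], [0, 0, -0.04], [0, 0, -0.04]]}}

```text
time_s: 22.5
position: [0.5631, 0.1375, 0.0507]
tool_rot: [[0.931, 0.365, 0.0], [0.365, -0.931, 0.001], [0.0, -0.001, -1.0]]
ft_force: [0.9, 1.2, -2.8]
grip_width: 0.0109
```

```bash
python3 o.py; python3 avg.py 3
```

```text
{'time_s': 22.5, 'position': [0.5631, 0.1375, 0.0507], 'tool_rot': [[0.931, 0.3651, 0.0001], [0.3651, -0.931, 0.0007], [0.0004, -0.0006, -1.0]], 'ft_force': [0.9174, 1.2496, -2.8292], 'wrist_torque': [0.3155, -0.3005, 0.0155], 'grip_width': 0.0109} q6 70.57645437951534
22.65 F [ 1.93  1.3  -2.81] M [ 0.375 -0.294  0.033] sd [0.048 0.012 0.009] pos [0.5631 0.1375 0.0507] yaw -68.48 q6 70.5
```

Emit:
{"op": "jog_arm", "data": {"travel": [[0.0001, 0.0003, -0.0001], [0.0001, 0, -0.0001], [0, 0, -0.0002], [0, -0.0001, -0.0001]], "dr": [[0, 0, -0.05], [0, 0, -0.05], [0, 0, -0.05], [0, 0, -0.05]]}}

```text
time_s: 22.98
position: [0.5632, 0.1374, 0.0503]
tool_rot: [[0.985, 0.172, 0.0], [0.172, -0.985, -0.0], [-0.0, 0.0, -1.0]]
ft_force: [0.6, 0.7, -0.9]
grip_width: 0.011
```

```bash
python3 o.py; python3 avg.py 3
```

```text
{'time_s': 22.9833, 'position': [0.5632, 0.1374, 0.0503], 'tool_rot': [[0.985, 0.1725, 0.0], [0.1725, -0.985, -0.0001], [-0.0, 0.0001, -1.0]], 'ft_force': [0.6189, 0.6585, -0.8508], 'wrist_torque': [0.0834, -0.1806, 0.0741], 'grip_width': 0.011} q6 82.08861218698893
23.13 F [ 1.35  0.47 -0.83] M [ 0.073 -0.147  0.01 ] sd [0.029 0.033 0.019] pos [0.5632 0.1374 0.0503] yaw -79.93 q6 81.9
```

Emit:
{"op": "jog_arm", "data": {"travel": [[0, 0, -0.0001], [0, 0, -0.0001], [0, -0.0001, -0.0002], [0, 0, -0.0001]], "dr": [[0, 0, -0.05], [0, 0, -0.05], [0, 0, -0.05], [0, 0, -0.05]]}}

```text
time_s: 23.47
position: [0.5633, 0.1371, 0.0501]
tool_rot: [[1.0, -0.026, 0.0], [-0.026, -1.0, -0.0], [0.0, 0.0, -1.0]]
ft_force: [0.1, -0.6, 0.9]
grip_width: 0.0113
```

```bash
python3 o.py; python3 avg.py 3
```

```text
{'time_s': 23.4667, 'position': [0.5633, 0.1371, 0.0501], 'tool_rot': [[0.9997, -0.0263, 0.0003], [-0.0263, -0.9997, -0.0003], [0.0003, 0.0003, -1.0]], 'ft_force': [0.0627, -0.5955, 0.8637], 'wrist_torque': [-0.1503, 0.0281, 0.0308], 'grip_width': 0.0113} q6 93.51682059130808
23.62 F [ 0.07 -0.8   2.04] M [-0.125 -0.01   0.016] sd [0.024 0.005 0.051] pos [0.5633 0.1371 0.05  ] yaw -91.38 q6 93.4
```

Emit:
{"op": "jog_arm", "data": {"travel": [[0, -0.0002, 0.0002], [0, -0.0001, 0], [0, -0.0001, 0], [0, -0.0001, 0]], "dr": [[0, 0, -0.05], [0, 0, -0.05], [0, 0, -0.05], [0, 0, -0.05]]}}

```text
time_s: 23.95
position: [0.5633, 0.1368, 0.05]
tool_rot: [[0.975, -0.224, 0.0], [-0.224, -0.975, -0.0], [0.0, -0.0, -1.0]]
ft_force: [1.2, 0.1, 0.7]
grip_width: 0.0112
```

```bash
python3 o.py; python3 avg.py 3
```

```text
{'time_s': 23.95, 'position': [0.5633, 0.1368, 0.05], 'tool_rot': [[0.9745, -0.2243, 0.0001], [-0.2243, -0.9745, -0.0], [0.0001, -0.0, -1.0]], 'ft_force': [1.2229, 0.0902, 0.7305], 'wrist_torque': [0.0287, -0.0312, 0.1417], 'grip_width': 0.0112} q6 104.91526464557118
24.1 F [ 0.4  -0.07  0.4 ] M [-0.015 -0.033  0.013] sd [0.004 0.027 0.071] pos [0.5633 0.1368 0.05  ] yaw -102.84 q6 104.8
```

Emit:
{"op": "jog_arm", "data": {"travel": [[0, -0.0001, 0], [0, -0.0001, 0], [0, -0.0001, 0], [0, -0.0001, 0]], "dr": [[0, 0, -0.05], [0, 0, -0.05], [0, 0, -0.05], [0, 0, -0.05]]}}

```text
time_s: 24.43
position: [0.5632, 0.1365, 0.0499]
tool_rot: [[0.911, -0.413, -0.0], [-0.413, -0.911, 0.0], [-0.0, -0.0, -1.0]]
ft_force: [-0.2, 1.1, 1.0]
grip_width: 0.0114
```

```bash
python3 o.py; python3 avg.py 3
```

```text
{'time_s': 24.4333, 'position': [0.5632, 0.1365, 0.0499], 'tool_rot': [[0.9105, -0.4134, -0.0001], [-0.4134, -0.9105, 0.0002], [-0.0002, -0.0001, -1.0]], 'ft_force': [-0.2374, 1.1246, 0.9614], 'wrist_torque': [0.1522, -0.0343, 0.1544], 'grip_width': 0.0114} q6 116.33158104286773
24.58 F [0.62 0.87 0.95] M [ 0.117  0.017 -0.027] sd [0.007 0.036 0.051] pos [0.5632 0.1365 0.05  ] yaw -114.3 q6 116.2
```

Emit:
{"op": "jog_arm", "data": {"travel": [[0, 0.0001, 0], [0, 0, 0], [0, 0, 0], [0, -0.0001, 0], [0, 0, 0]], "dr": [[0, 0, -0.02], [0, 0, -0.02], [0, 0, -0.02], [0, 0, -0.02], [0, 0, -0.02]]}}

```text
time_s: 25.0
position: [0.5632, 0.1364, 0.0499]
tool_rot: [[0.863, -0.504, -0.0], [-0.504, -0.863, -0.0], [-0.0, 0.0, -1.0]]
ft_force: [0.3, 0.4, 0.8]
grip_width: 0.0117
```

```bash
cat > tz.py <<'E'
from rig import observe,get_image
import numpy as np
for i in range(4):
    s=observe();print(round(s["time_s"],2),np.round(s["ft_force"],1),np.round(s["wrist_torque"],3),round(np.degrees(np.arctan2(s["tool_rot"][1][1],s["tool_rot"][0][1])),2),round(s["position"][2],4),s["q"][5].round(1))
    if i<3:get_image("scene")
E
python3 tz.py
```

```text
25.0 [0.3 0.4 0.8] [0.019 0.195 0.205] -120.29 0.0499 122.2
25.05 [-1.1  0.9  1.3] [0.012 0.099 0.07 ] -120.36 0.0499 122.3
25.1 [-0.4  0.1  0.1] [0.081 0.148 0.116] -120.25 0.0499 122.2
25.15 [-0.6 -0.4  0.5] [0.049 0.149 0.095] -120.21 0.0499 122.1
```

Emit:
{"op": "jog_arm", "data": {"travel": [[0, 0, 0], [0, -0.0001, 0], [0, 0, 0], [0, -0.0001, 0], [0, 0, 0]], "dr": [[0, 0, -0.02], [0, 0, -0.02], [0, 0, -0.02], [0, 0, -0.02], [0, 0, -0.02]]}}

```text
time_s: 25.57
position: [0.5632, 0.1362, 0.0499]
tool_rot: [[0.808, -0.589, -0.0], [-0.589, -0.808, 0.0], [-0.0, 0.0, -1.0]]
ft_force: [-0.7, 1.8, 0.9]
grip_width: 0.0109
```

```bash
python3 tz.py
```

```text
25.57 [-0.7  1.8  0.9] [0.104 0.234 0.154] -126.05 0.0499 127.9
25.62 [-0.6  0.1  0.4] [0.121 0.263 0.112] -126.12 0.0499 128.0
25.67 [-1.8  0.1  1.6] [0.128 0.231 0.121] -126.0 0.0499 127.9
25.72 [-1.4  0.7  0.9] [0.165 0.272 0.037] -125.95 0.0499 127.8
```

Emit:
{"op": "jog_arm", "data": {"travel": [[-0.0003, 0.0001, 0], [-0.0001, 0, 0], [0, -0.0001, 0], [-0.0001, 0, 0], [0, 0, 0]], "dr": [[0, 0, -0.02], [0, 0, -0.02], [0, 0, -0.02], [0, 0, -0.02], [0, 0, -0.02]]}}

```text
time_s: 26.13
position: [0.563, 0.1361, 0.0499]
tool_rot: [[0.746, -0.666, 0.0], [-0.666, -0.746, -0.0], [0.0, -0.0, -1.0]]
ft_force: [1.2, 0.6, -1.3]
grip_width: 0.0112
```

```bash
python3 tz.py
```

```text
26.13 [ 1.2  0.6 -1.3] [ 0.101 -0.159  0.133] -131.79 0.0499 133.7
26.18 [ 1.1  1.4 -0.8] [ 0.103 -0.189  0.176] -131.84 0.0499 133.7
26.23 [ 1.8  0.7 -1.2] [ 0.085 -0.223  0.062] -131.73 0.0499 133.6
26.28 [ 1.5 -0.  -1.6] [ 0.103 -0.238  0.044] -131.68 0.0499 133.6
```

Emit:
{"op": "jog_arm", "data": {"travel": [[0.0001, 0.0001, -0.0002], [0.0001, 0, -0.0001], [0, 0, -0.0001], [-0.0001, 0, 0], [0, 0, -0.0001]], "dr": [[0, 0, -0.02], [0, 0, -0.02], [0, 0, -0.02], [0, 0, -0.02], [0, 0, -0.02]]}}

```text
time_s: 26.7
position: [0.5629, 0.1361, 0.0496]
tool_rot: [[0.675, -0.737, 0.0], [-0.737, -0.675, -0.0], [0.0, 0.0, -1.0]]
ft_force: [-0.2, -2.0, 4.0]
grip_width: 0.0112
```

```bash
python3 tz.py
```

```text
26.7 [-0.2 -2.   4. ] [-0.34   0.183  0.17 ] -137.51 0.0496 139.4
26.75 [-1.   0.5  4.2] [-0.29   0.162  0.141] -137.57 0.0496 139.5
26.8 [-0.4 -2.   2.6] [-0.351  0.202  0.114] -137.46 0.0496 139.4
26.85 [-0.8 -1.7  2.6] [-0.324  0.193  0.122] -137.41 0.0496 139.3
```

Emit:
{"op": "jog_arm", "data": {"travel": [[0, 0, 0], [-0.0001, 0, -0.0001], [0, 0, 0], [-0.0001, 0, -0.0001], [0, 0, -0.0001]], "dr": [[0, 0, -0.02], [0, 0, -0.02], [0, 0, -0.02], [0, 0, -0.02], [0, 0, -0.02]]}}

```text
time_s: 27.27
position: [0.5628, 0.1361, 0.0494]
tool_rot: [[0.598, -0.801, 0.0], [-0.801, -0.598, -0.0], [0.001, -0.0, -1.0]]
ft_force: [-0.8, -2.9, 6.9]
grip_width: 0.0113
```

```bash
python3 tz.py
```

```text
27.27 [-0.8 -2.9  6.9] [-0.547  0.284  0.2  ] -143.24 0.0494 145.1
27.32 [-0.4 -3.7  6.2] [-0.543  0.244  0.177] -143.31 0.0494 145.2
27.37 [-1.4 -3.   5.9] [-0.571  0.267  0.123] -143.22 0.0494 145.1
27.42 [-0.7 -4.3  6.4] [-0.56   0.297  0.136] -143.2 0.0494 145.1
```

Emit:
{"op": "jog_arm", "data": {"travel": [[0, -0.0004, 0.0004], [-0.0001, -0.0003, 0.0002], [-0.0001, 0, 0], [0, 0, 0]], "dr": [[0, 0, 0], [0, 0, -0.02], [0, 0, -0.02], [0, 0, -0.02]]}}

```text
time_s: 27.75
position: [0.5626, 0.1359, 0.0495]
tool_rot: [[0.549, -0.836, 0.0], [-0.836, -0.549, 0.001], [-0.0, -0.001, -1.0]]
ft_force: [1.9, 1.3, -0.7]
grip_width: 0.0113
```

```bash
python3 tz.py
```

```text
27.75 [ 1.9  1.3 -0.7] [ 0.196 -0.314  0.188] -146.7 0.0495 148.5
27.8 [ 1.7  2.1 -0.7] [ 0.248 -0.393  0.188] -146.76 0.0495 148.6
27.85 [ 2.5  2.3 -1.4] [ 0.327 -0.411  0.073] -146.64 0.0495 148.5
27.9 [ 2.2  1.8 -1. ] [ 0.421 -0.442  0.066] -146.59 0.0495 148.4
```

Emit:
{"op": "jog_arm", "data": {"travel": [[0.0002, 0.0003, 0], [0, 0, -0.0001], [0, 0, 0], [0, 0, -0.0001], [0, 0, 0]], "dr": [[0, 0, -0.01], [0, 0, -0.02], [0, 0, -0.02], [0, 0, -0.02], [0, 0, -0.02]]}}

```text
time_s: 28.32
position: [0.5625, 0.1358, 0.0494]
tool_rot: [[0.472, -0.882, -0.0], [-0.882, -0.472, -0.0], [-0.0, 0.0, -1.0]]
ft_force: [1.4, 0.9, -2.1]
grip_width: 0.0113
```

```bash
python3 tz.py
```

```text
28.32 [ 1.4  0.9 -2.1] [ 0.146 -0.297  0.291] -151.83 0.0494 153.7
28.37 [ 2.   0.5 -1.5] [ 0.142 -0.198  0.167] -151.9 0.0494 153.8
28.42 [ 2.2  1.4 -2.1] [ 0.159 -0.243  0.165] -151.79 0.0494 153.6
28.47 [ 1.6  0.9 -2.4] [ 0.118 -0.153  0.124] -151.74 0.0494 153.6
```

Emit:
{"op": "jog_arm", "data": {"travel": [[0, 0, -0.0001], [0, 0, 0], [0, 0, -0.0001]], "dr": [[0, 0, -0.01], [0, 0, -0.01], [0, 0, -0.01]]}}

```text
time_s: 28.72
position: [0.5625, 0.1358, 0.0493]
tool_rot: [[0.446, -0.895, -0.0], [-0.895, -0.446, -0.0], [-0.0, 0.0, -1.0]]
ft_force: [1.0, 0.2, -0.2]
grip_width: 0.011
```

```bash
python3 tz.py; python3 avg.py 4
```

```text
28.72 [ 1.   0.2 -0.2] [ 0.032 -0.033  0.253] -153.49 0.0493 155.4
28.77 [ 0.2  0.1 -0.3] [ 0.053 -0.06   0.176] -153.52 0.0493 155.4
28.82 [-0.1  0.3 -0.7] [0.048 0.    0.18 ] -153.47 0.0493 155.3
28.87 [-0.1 -0.6 -0.5] [0.033 0.03  0.192] -153.44 0.0493 155.3
29.07 F [ 0.15 -0.17 -0.7 ] M [0.011 0.028 0.167] sd [0.023 0.03  0.013] pos [0.5626 0.1358 0.0493] yaw -153.44 q6 155.3
```

Emit:
{"op": "jog_arm", "data": {"travel": [[0, 0, 0], [0, 0, 0], [0, 0, 0], [0, 0, 0]], "dr": [[0, 0, 0], [0, 0, 0], [0, 0, 0], [0, 0, 0]], "jaw": 0.03}}

```text
time_s: 29.4
position: [0.5627, 0.1359, 0.0494]
tool_rot: [[0.447, -0.895, 0.0], [-0.895, -0.447, 0.0], [0.0, -0.0, -1.0]]
ft_force: [-1.1, 0.7, 0.1]
grip_width: 0.0301
```

Emit:
{"op": "jog_arm", "data": {"travel": [[0, 0, 0.005], [0, 0, 0.01], [0, 0, 0.015], [0, 0, 0.02], [0, 0, 0.025], [0, 0, 0.025], [0, 0, 0.02], [-0.02, 0, 0.02], [-0.035, 0, 0.01], [-0.035, 0, 0], [-0.035, 0, 0], [-0.035, 0, 0], [0, 0, 0], [0, 0, 0]], "dr": [[0, 0, 0], [0, 0, 0], [0, 0, 0], [0, 0, 0], [0, 0, 0], [0, 0, 0], [0, 0, 0], [0, 0, 0], [0, 0, 0], [0, 0, 0], [0, 0, 0], [0, 0, 0], [0, 0, 0], [0, 0, 0]]}}

```text
time_s: 30.57
position: [0.4017, 0.136, 0.2006]
tool_rot: [[0.448, -0.894, 0.002], [-0.894, -0.448, 0.0], [0.001, -0.002, -1.0]]
ft_force: [0.3, -0.3, -0.3]
grip_width: 0.0299
```

```bash
python3 snap.py 12;  python3 - <<'E'
from h import *
im=cv2.imread("pics/scene12.png");i0=cv2.imread("pics/scene0.png")
cv2.imwrite("pics/z12.png",np.hstack([crop(im,240,180,60,75,8),crop(i0,240,180,40,75,8)]))
E
```

```text
{'time_s': 30.6667, 'q': [2.5884, 10.9991, 95.7342, -0.0018, 73.1391, 156.031], 'position': [0.4036, 0.1359, 0.2002], 'tool_rot': [[0.4471, -0.8945, 0.0022], [-0.8945, -0.4471, 0.0001], [0.0009, -0.002, -1.0]], 'ft_force': [0.5784, 0.3043, -0.1777], 'wrist_torque': [0.028, 0.0593, -0.0331], 'grip_width': 0.0301}
```

View pics/z12.png

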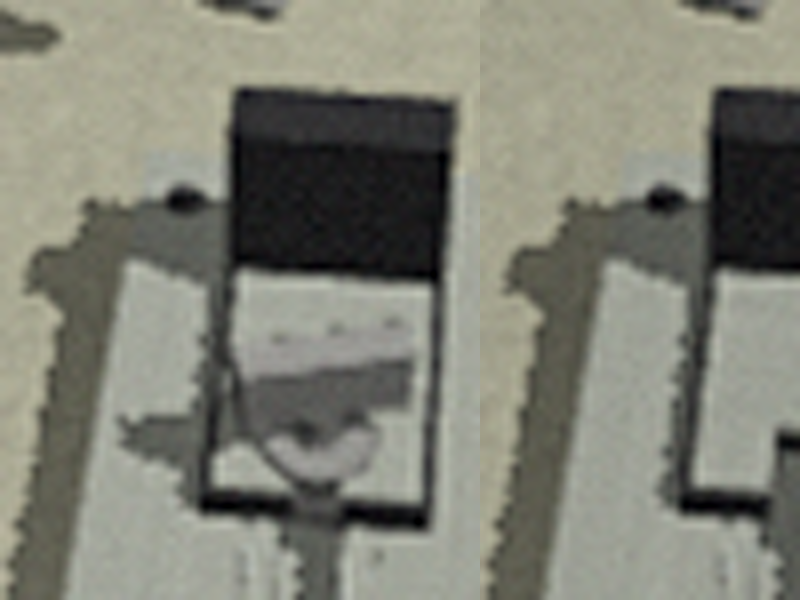

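View pics/scene12.png

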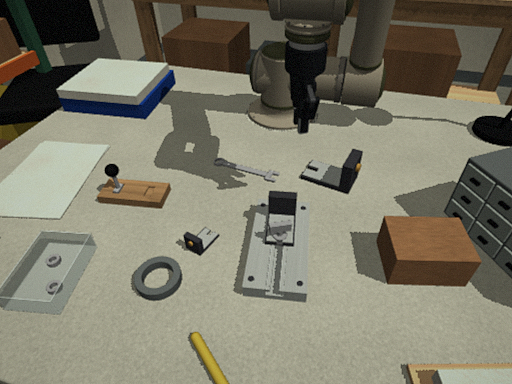

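```bash
python3 - <<'E'
from h import *
a=cv2.imread("pics/scene0.png",0).astype(np.float32);b=cv2.imread("pics/scene12.png",0).astype(np.float32)
for nm,(x,y,w,h) in dict(upright=(262,186,40,30),plate=(245,265,70,30),carton=(370,210,115,80),tape=(125,250,65,55),spare=(98,155,30,40)).items():
    print(nm,cv2.phaseCorrelate(a[y:y+h,x:x+w].copy(),b[y:y+h,x:x+w].copy(),cv2.createHanningWindow((w,h),cv2.CV_32F)))
from rig import close_job
print(close_job())
E
```

```text
upright ((-0.07446349447101497, 0.14580098221105686), 1.0428296367327372)
plate ((-0.06511282146177422, 0.03827594579707316), 0.9645846406618754)
carton ((0.010905698525405683, -0.0004382769946076337), 1.001225183904171)
tape ((-0.046442345799135865, 0.0023485908147868884), 0.9501959674888187)
spare ((0.2564295393265983, 0.06039324144569136), 0.981097051302592)
the job is handed in; nothing more can be done
None
```

The T-bolt is out of the rack, home in the stop's fork, turned square under the slot's lips and tightened. I let go, moved the arm clear and handed the job in at about 31 s.

- **Insertion and slide:** I lowered the head into the slot, centred it between the lips by touch, and slid it until the stem met the bottom of the fork. The push peaked at about 5.2 N for a moment, below the 6 N that may shift the stop, and I then eased off.
- **Quarter turn:** I turned the bolt clockwise until the head was caught by the channel walls, which should leave it slightly past square (about 0.13 rad by the description). I did not see the head directly; this comes from the turn angle and from the side play dropping to well under 1 mm.
- **Clamping:** At the end the torque read about 0.17 N m while holding and about 0.25 N m in the last moving sample. That suggests roughly 20–28 N. A rougher estimate from how far the nut came down gave only about 15 N. The readings were noisy, so the clamp is probably near 20 N but not known exactly; both estimates are well under 45 N.
- **Last picture:** The washer is seated on the foot with the stem in the fork. Compared with the first picture, the stop's upright, plate, carton and tape shifted by less than 0.2 px.
- **Ball-knob bolt:** It showed a 0.26 px shift, about 0.5 mm. I think this comes from the wing nut's bolt and its shadow no longer being next to it, but I did not confirm that.

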